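# Restock the hall's breakfast counter: bowl dispenser and coffee hopper

### The arm

A 7-joint arm with a two-finger parallel gripper is mounted at the origin on the work surface. World frame = base frame: x ahead of the robot, y to its left, z up, the work surface at z = 0. Lengths are in m, angles in rad, forces in N, time in s.
With the tool pointing down it reaches from about 0.35 to 0.9 m from the base axis. Payload 7.2 kg.
Tool frame: the origin (TCP) lies on the centre line of the jaws, within the pads' length; the fingertips stand 25 mm ahead of it and the grasp point (between the pads) lies 6 mm ahead of it (bot.tips_ahead is the distance from the TCP to the fingertips, in m); z points along the fingers, y is the direction in which the jaws open and shut (so a half turn about z gives the same grasp; the last joint's range is limited). The gripper opens to 88 mm and grips with 3 to 60 N. Pads are 20 mm wide; open, the fingers measure 115 mm over their backs; the gripper's body (75 mm by 178 mm) begins 61 mm behind the grasp point.
Start: joints at [1.228, 0.411, -0.013, 1.596, 0.006, 1.134, -0.082], TCP at [0.17, -0.602, 0.248] pointing down, gripper open.
Joint ranges: [-2.95, 2.95], [-0.29, 1.99], [-1.47, 1.44], [0.14, 2.54], [-1.03, 4.17], [0.13, 1.85], [-2.86, 2.86]. Speed limits (rad/s): [2.39, 2.39, 3.01, 3.01, 3.14, 3.14, 3.14].

### API

Orientations are given as a 3x3 rotation matrix whose columns are the frame's x, y, z axes.
In Python, from rig import bot, optics gives the robot as it stands.
- The arm moves only by the tool play_rows, never from a script. Its argument "rows" is one flat list of numbers, 5 for each row, row after row: the shift along the tool's x, y, z in m, then the turn about the tool's z in rad, then the gripper command: -1 is fully open, 1 is shut, values between are in proportion. In form: [tx, ty, tz, yaw, fingers, tx, ty, tz, yaw, fingers, ...]. A call has 1 to 12 rows; each row shifts and turns the commanded pose from where the row before left it, along the tool's axes as they then stand; what a row does not reach is not made up. A row lasts 1/12 s, in which the tool goes at most 41.7 mm and 7.16 degrees, less where a joint would pass 70% of its speed; a pose out of reach is approached as far as the arm can. A call is refused whole if a number of a shift passes 0.0417 or a number of a turn 0.125, either way. A call with a gripper value outside its range is refused whole. The fingers move at their own pace and stop on an object; the grip force is fixed at half the most. Time passes only in rows, so rows that do not move let the fingers close. It gives the time, the measured TCP pose, the force and the opening at its end, in the units of the state.
- bot.get_state(): the state, without advancing time (a new reading comes with each control period).
- optics.snapshot(name): name is "scene" or "top" or "wrist"; returns (picture, depth): 384x512x3 uint8, red, green, blue; 384x512 float32, m along the optical axis (not along the pixel's ray), 0 where there is no reading.
- optics.get_calibration(name): a dict with "K" (3x3 intrinsics, pixels), "k1" (the pictures are not rectified: a ray, as slopes to the right and down, at radius r is drawn at 1 + k1 r^2 times it, then the intrinsics apply), "world_to_cam" (4x4, takes a point from world to camera coordinates). Camera axes: x right, y up, looking along -z (the intrinsics and any distortion apply to the point x, -y, -z); pixel columns grow to the right and rows downward; lengths in m; the calibration is good to about 2 mm. A picture is of the moment at which its call begins: read the wrist's pose just before it. get_calibration takes no time and is no camera call; for the wrist camera it gives the pose at the moment of the call.
- bot.close_job(): hands the job in, once; it reports no verdict.
The state is a dict: "t": time; "joint_positions": joint angles; "joint_vel": joint speeds; "joint_torque": joint torques, N m; "eef_pos": TCP position; "orientation": TCP orientation; "wrist_force": force on the tool from outside, world axes, zero at the start; "torque": the same for the moment, N m; "finger_gap": finger opening in m.
Only numpy, scipy, OpenCV 4.12 (cv2) and the standard library are available. Lean on these libraries where they do the work, as an engineer would, in place of code of your own. Each camera call takes 0.05 s, during which the arm holds its last target. There are 200 camera calls.

### The job

Restock the breakfast counter: carry the green caddy to the grey hopper bin, tip it so that all its coffee packs slide out into the hopper, and stand the empty caddy upright on the table again. Load every bowl on the table, mouth down as it stands, into the spring-loaded dispenser, pressing each one down onto the pile until its rim has snapped in under the orange catches. The two jobs may be done in either order; leave the jar, mug, tin and shaker where they are.

Things in the scene. Friction and masses are not known exactly. Their poses are not given: they have to be found in the camera images.
- dispenser: spring-loaded bowl dispenser, fixed: round dark steel base, 188 mm in diameter, with four steel posts 55.5 mm from the axis; each post carries an orange spring catch in a black housing (outermost 90 mm from the axis, tops 157 mm above the table). Origin: axis, on the table; z up
- dispenser_mouth (a point): on the dispenser's vertical axis, level with the flat undersides of the four orange catches, 135 mm above the table; z up. The catches reach in to 45 mm from the axis and slope outward on top (58 mm, 22 mm higher): a bowl's rim pressed down on them spreads them and snaps in below. Home: top of the 4 mm rim at this level or lower; a bowl merely laid on stands 12 to 20 mm higher
- platform (a joint): how far the round aluminium spring platform in the dispenser has sunk, in m: 0 when empty (2 mm below the catches' undersides), stop at 0.108; 0.002 with one bowl home and 0.020 more for each further one (bowls nest 20 mm apart; the catches hold the top one). Spring: 5 N when empty, 80 N/m more; pressing a bowl home takes about 5 to 18 N
- hopper_mid (a point): grey sheet-metal hopper bin with red rims, fixed, open on top: 190 mm (its x) by 180 mm (y), walls 6 mm thick, 120 mm high at the back (+x) and sides, 85 mm at the front (-x); the floor inside slopes from 65 mm above the table at the back to 15 mm at the front. This point: its centre, 60 mm above the table; z up
- caddy_handle (a point): green caddy with the packs: floor 176 mm (its x) by 108 mm (y), walls 45 mm high at back (-x) and sides; front end (+x) open, no lip. Black bar handle across its middle: 120 mm along y, 14 mm thick (x), 24 mm high. This point: centre of the bar, 97 mm above the caddy's underside; z up. 0.3 kg empty; packs slide out once the open end is tipped down some 40 to 50 degrees
- bowl0_mid (a point): white bowl standing mouth down (absent in some starts): rim below, 104 mm in diameter and 4 mm thick, wall sloping in to a 68 mm shoulder 38 mm up, and on top the round foot, 58 mm in diameter, 38 to 54 mm up. This point is on its axis half-way up, 27 mm above the rim plane; z points to the foot. About 0.12 kg
- bowl1_mid (a point): blue bowl standing mouth down (absent in some starts): rim below, 104 mm in diameter and 4 mm thick, wall sloping in to a 68 mm shoulder 38 mm up, and on top the round foot, 58 mm in diameter, 38 to 54 mm up. This point is on its axis half-way up, 27 mm above the rim plane; z points to the foot. About 0.12 kg
- bowl2_mid (a point): white bowl standing mouth down (absent in some starts): rim below, 104 mm in diameter and 4 mm thick, wall sloping in to a 68 mm shoulder 38 mm up, and on top the round foot, 58 mm in diameter, 38 to 54 mm up. This point is on its axis half-way up, 27 mm above the rim plane; z points to the foot. About 0.12 kg
- bowl3_mid (a point): blue bowl standing mouth down (absent in some starts): rim below, 104 mm in diameter and 4 mm thick, wall sloping in to a 68 mm shoulder 38 mm up, and on top the round foot, 58 mm in diameter, 38 to 54 mm up. This point is on its axis half-way up, 27 mm above the rim plane; z points to the foot. About 0.12 kg
- bowl4_mid (a point): white bowl standing mouth down (absent in some starts): rim below, 104 mm in diameter and 4 mm thick, wall sloping in to a 68 mm shoulder 38 mm up, and on top the round foot, 58 mm in diameter, 38 to 54 mm up. This point is on its axis half-way up, 27 mm above the rim plane; z points to the foot. About 0.12 kg
- bowl5_mid (a point): blue bowl standing mouth down (absent in some starts): rim below, 104 mm in diameter and 4 mm thick, wall sloping in to a 68 mm shoulder 38 mm up, and on top the round foot, 58 mm in diameter, 38 to 54 mm up. This point is on its axis half-way up, 27 mm above the rim plane; z points to the foot. About 0.12 kg
- pack0_mid (a point): red hard brick-shaped coffee pack with a white band, 70 mm (its x) by 46 mm (y) by 30 mm (z), about 0.1 kg; this point is its centre
- pack1_mid (a point): red hard brick-shaped coffee pack with a white band, 70 mm (its x) by 46 mm (y) by 30 mm (z), about 0.1 kg; this point is its centre
- pack2_mid (a point): red hard brick-shaped coffee pack with a white band, 70 mm (its x) by 46 mm (y) by 30 mm (z), about 0.1 kg; this point is its centre
- pack3_mid (a point): red hard brick-shaped coffee pack with a white band, 70 mm (its x) by 46 mm (y) by 30 mm (z), about 0.1 kg; this point is its centre
- coffee_jar: amber glass jar with a black cap, 72 mm diameter, 120 mm high, not part of the job; origin at the centre of its underside
- mug: white mug, 80 mm diameter, 92 mm high, not part of the job; origin at the centre of its underside
- sugar_tin: steel tin with a yellow label, 68 mm diameter, 85 mm high, not part of the job; origin at the centre of its underside
- shaker: steel shaker, 52 mm diameter, 98 mm high, not part of the job; origin at the centre of its underside

How it is judged:
On the way:
1. the caddy is tipped (by more than 0.5 rad) with its handle within 160 mm of the hopper's centre, seen from above, and more than 150 mm above the table (angle between caddy_handle's own z axis and vertical above 0.5 rad and horizontal distance between caddy_handle and hopper_mid below 0.16 m and height (world z) of caddy_handle above 0.15 m), for 0.2 s.
At the end, for the whole second after the job is handed in: every bowl present is upright in the dispenser within 15 mm of its axis, its mid-point under 30 mm above the catches' undersides (23 when home); every pack is inside the hopper with its centre below the 120 mm rim; the caddy stands on the table, level within 0.1 rad, height within 10 mm (horizontal distance between each of bowl0_mid, bowl1_mid, bowl2_mid, bowl3_mid, bowl4_mid, bowl5_mid and dispenser_mouth below 0.015 m and z of each of bowl0_mid, bowl1_mid, bowl2_mid, bowl3_mid, bowl4_mid, bowl5_mid in the frame of dispenser_mouth below 0.03 m and angle between each of bowl0_mid, bowl1_mid, bowl2_mid, bowl3_mid, bowl4_mid, bowl5_mid's own z axis and vertical below 0.15 rad and x of pack0_mid in the frame of hopper_mid between -0.095 and 0.095 m and y of pack0_mid in the frame of hopper_mid between -0.09 and 0.09 m and z of each of pack0_mid, pack1_mid, pack2_mid, pack3_mid in the frame of hopper_mid below 0.06 m and x of pack1_mid in the frame of hopper_mid between -0.095 and 0.095 m and y of pack1_mid in the frame of hopper_mid between -0.09 and 0.09 m and x of pack2_mid in the frame of hopper_mid between -0.095 and 0.095 m and y of pack2_mid in the frame of hopper_mid between -0.09 and 0.09 m and x of pack3_mid in the frame of hopper_mid between -0.095 and 0.095 m and y of pack3_mid in the frame of hopper_mid between -0.09 and 0.09 m and angle between caddy_handle's own z axis and vertical below 0.1 rad and height (world z) of caddy_handle between 0.087 and 0.107 m); the robot touches nothing.
It fails at once if the jar, mug, tin or shaker is moved by more than 40 mm (distance of any of coffee_jar, mug, sugar_tin, shaker from where it was at the start of the episode above 0.04 m).
Of bowl0, bowl1, bowl2, bowl3, bowl4, bowl5 only 4 to 6 are there at a start; the rules pass over those that are not, and their reading is None.
At some moment in a run one of bowl0, bowl1, bowl2, bowl3, bowl4, bowl5, caddy may be knocked a few centimetres aside while the robot is not near it.
It also fails if it takes over 210 s, if anything falls off the work surface, if the arm or the gripper's body presses on something with over 40 N, if the wrist force passes 120 N, or if a joint passes its speed limit or range.

## Working session

There is one attempt and no reset: what is moved stays moved. The work goes in short steps, Python scripts to look and compute and a tool call to move; the robot and the scene stay as the last step left them, time stands still between calls to the robot, and variables do not carry over. Pictures are saved under pics/ and viewed, about 12 in all and at most 16, crops included, and the job is handed in when it is done.

Besides the shell and the picture viewer there is one more tool, called after "Request:" by a JSON object that holds its "api" and its "payload", one argument or row to a line. play_rows: Moves the arm, as the interface text tells. Its arguments: {"type":"object","properties":{"rows":{"type":"array","items":{"type":"number"}}},"required":["rows"]}

```bash
ls; mkdir -p pics; cat > h.py <<'E'
import numpy as np, cv2
from rig import bot, optics
def snap(n):
    cal=optics.get_calibration(n); im,d=optics.snapshot(n); return im,d,cal
def save(n,im): cv2.imwrite('pics/'+n,im[...,::-1])
def rays(cal,uv):
    uv=np.asarray(uv,float).reshape(-1,2); K=np.array(cal['K']); k=cal['k1']
    xd=np.c_[(uv[:,0]-K[0,2])/K[0,0],(uv[:,1]-K[1,2])/K[1,1]]; x=xd.copy()
    for _ in range(20): x=xd/(1+k*(x**2).sum(1,keepdims=True))
    T=np.linalg.inv(np.array(cal['world_to_cam']))
    d=np.c_[x[:,0],-x[:,1],-np.ones(len(x))]
    return T[:3,3], d@T[:3,:3].T
def onplane(cal,uv,z):
    o,d=rays(cal,uv); return o+d*((z-o[2])/d[:,2])[:,None]
def cloud(cal,depth,step=1):
    v,u=np.mgrid[0:depth.shape[0]:step,0:depth.shape[1]:step]
    o,d=rays(cal,np.c_[u.ravel(),v.ravel()])
    P=o+d*depth[::step,::step].reshape(-1,1)
    P[depth[::step,::step].ravel()<=0]=np.nan
    return P.reshape(u.shape+(3,))
def proj(cal,P):
    P=np.atleast_2d(P); T=np.array(cal['world_to_cam']); c=P@T[:3,:3].T+T[:3,3]
    s=np.c_[c[:,0]/-c[:,2],-c[:,1]/-c[:,2]]; s=s*(1+cal['k1']*(s**2).sum(1,keepdims=True)); K=np.array(cal['K'])
    return np.c_[s[:,0]*K[0,0]+K[0,2],s[:,1]*K[1,1]+K[1,2]]
E
python3 - <<'E'
from h import *
np.set_printoptions(precision=3,suppress=True)
s=bot.get_state(); print(s)
for n in ('scene','top'):
    im,d,cal=snap(n); save(n+'0.png',im); np.savez('/tmp/%s0.npz'%n,im=im,d=d)
    print(n,cal, (d>0).mean())
E
```

```text
pics
{'t': 0.0, 'joint_positions': array([ 1.228,  0.412, -0.013,  1.597,  0.006,  1.134, -0.082]), 'joint_vel': array([-0.001,  0.   , -0.   , -0.   , -0.001, -0.001, -0.001]), 'joint_torque': array([ -0.   , -58.795,   0.641, -29.107,  -0.054,   0.018,   0.   ]), 'eef_pos': array([ 0.169, -0.601,  0.247]), 'orientation': array([[ 0.962,  0.271, -0.001],
       [ 0.271, -0.962,  0.001],
       [-0.   , -0.002, -1.   ]]), 'wrist_force': array([ 0.338, -0.414, -0.166]), 'torque': array([-0.006, -0.002,  0.018]), 'finger_gap': 0.08774466977719719}
scene {'K': array([[355.746,   0.   , 254.811],
       [  0.   , 355.746, 190.46 ],
       [  0.   ,   0.   ,   1.   ]]), 'k1': -0.011780592793446633, 'world_to_cam': array([[-0.002,  1.   , -0.003, -0.028],
       [-0.814,  0.   ,  0.58 ,  0.342],
       [ 0.58 ,  0.004,  0.814, -1.591],
       [ 0.   ,  0.   ,  0.   ,  1.   ]])} 0.9959665934244791
top {'K': array([[414.362,   0.   , 256.3  ],
       [  0.   , 414.362, 189.536],
       [  0.   ,   0.   ,   1.   ]]), 'k1': 0.000822542671986378, 'world_to_cam': array([[-0.024, -1.   , -0.02 ,  0.031],
       [ 0.992, -0.026,  0.126, -0.517],
       [-0.127, -0.017,  0.992, -1.403],
       [ 0.   ,  0.   ,  0.   ,  1.   ]])} 0.9959920247395834
```

View pics/top0.png

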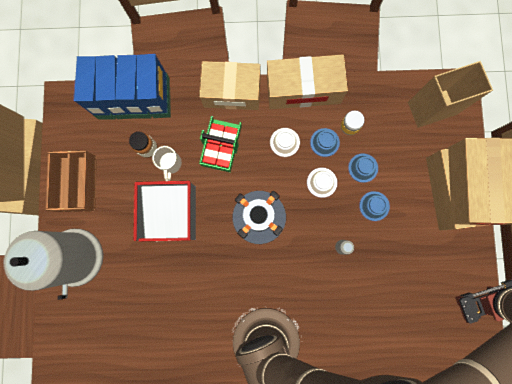

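View pics/scene0.png

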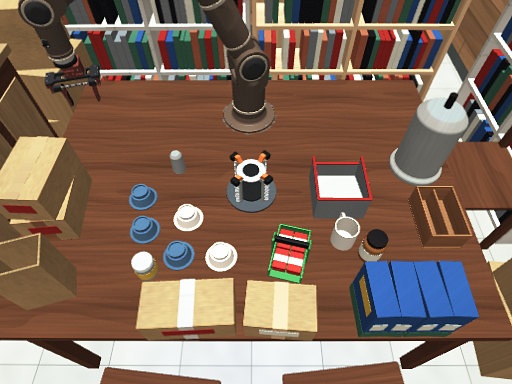

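```bash
cat >> h.py <<'E'
def blobs(mask,amin=40):
    n,l,s,c=cv2.connectedComponentsWithStats(mask.astype(np.uint8)); return [(l==i) for i in range(1,n) if s[i,4]>=amin]
def bowls(views=('top','scene')):
    "foot-top discs: points 47..61 mm high, bowl coloured; circle fit"
    out={}
    for n in views:
        im,d,cal=snap(n); P=cloud(cal,d); h=cv2.cvtColor(im,cv2.COLOR_RGB2HSV).astype(int)
        blue=(h[...,0]>95)&(h[...,0]<120)&(h[...,1]>80); white=(h[...,1]<50)&(h[...,2]>150)
        z=P[...,2]; res=[]
        for nm,m in (('blue',blue),('white',white)):
            for b in blobs(m&(z>.044)&(z<.065)&(P[...,1]<.1)&(P[...,0]>.3)&(P[...,0]<.9),25):
                q=P[b]; (u,v),r=cv2.minEnclosingCircle(np.argwhere(b)[:,::-1].astype(np.float32))
                zz=np.median(q[:,2]); c=onplane(cal,[[u,v]],zz)[0]
                res.append((nm,np.round(c,3),round(float(r*np.median(d[b])/cal['K'][0][0]),3),int(b.sum())))
        out[n]=res
    return out
E
python3 - <<'E'
from h import *
np.set_printoptions(precision=3,suppress=True)
for n,r in bowls().items():
    print(n); [print(' ',x) for x in r]
for n in ('top','scene'):
    f=np.load('/tmp/%s0.npz'%n); im,d=f['im'],f['d']; cal=optics.get_calibration(n); P=cloud(cal,d)
    h=cv2.cvtColor(im,cv2.COLOR_RGB2HSV).astype(int); z=P[...,2]
    red=((h[...,0]<8)|(h[...,0]>172))&(h[...,1]>150)&(z>.07)&(P[...,1]>.1)&(P[...,0]<.66)
    for b in blobs(red,60):
        q=P[b]; print(n,'red',b.sum(),q.min(0),q.max(0),cv2.minAreaRect(q[:,:2].astype(np.float32)))
        for lo,hi in((.075,.095),(.112,.13)):
            k=q[(q[:,2]>lo)&(q[:,2]<hi)]; 
            if len(k): print('  z',lo,hi,len(k),k.min(0),k.max(0),np.median(k[:,2]))
    org=(h[...,0]>8)&(h[...,0]<20)&(h[...,1]>180)&(h[...,2]>150)&(z>.1)&(abs(P[...,1])<.15)
    for b in blobs(org,5): print(n,'orange',P[b].mean(0),np.argwhere(b).mean(0)[::-1])
    blk=(h[...,2]<60)&(z>.08)&(z<.13)&(P[...,0]>.6)&(P[...,0]<.85)&(abs(P[...,1]-.13)<.13)
    for b in blobs(blk,20): 
        q=P[b]; print(n,'black',b.sum(),q.mean(0),cv2.minAreaRect(q[:,:2].astype(np.float32)))
    g=(h[...,0]>50)&(h[...,0]<80)&(h[...,1]>120)&(z>.03)&(z<.06)
    for b in blobs(g,20): 
        q=P[b]; print(n,'green',b.sum(),q.mean(0),cv2.minAreaRect(q[:,:2].astype(np.float32)))
E
```

```text
top
  ('blue', array([ 0.685, -0.229,  0.049]), 0.031, 212)
  ('blue', array([ 0.59 , -0.361,  0.049]), 0.03, 206)
  ('blue', array([ 0.453, -0.393,  0.05 ]), 0.03, 220)
  ('white', array([ 0.692, -0.088,  0.049]), 0.03, 192)
  ('white', array([ 0.542, -0.212,  0.05 ]), 0.031, 213)
scene
  ('blue', array([ 0.451, -0.392,  0.048]), 0.029, 132)
  ('blue', array([ 0.59 , -0.36 ,  0.048]), 0.03, 157)
  ('blue', array([ 0.686, -0.228,  0.048]), 0.029, 187)
  ('white', array([ 0.542, -0.212,  0.048]), 0.03, 157)
  ('white', array([ 0.691, -0.085,  0.048]), 0.029, 201)
top red 576 [0.349 0.232 0.081] [0.543 0.418 0.131] ((0.44656917452812195, 0.32648012042045593), (0.18493205308914185, 0.19241014122962952), 88.7523193359375)
  z 0.075 0.095 117 [0.349 0.25  0.081] [0.359 0.409 0.095] 0.08808398332308465
  z 0.112 0.13 450 [0.351 0.232 0.115] [0.543 0.418 0.13 ] 0.1229795667934771
top orange [ 0.464 -0.022  0.15 ] [268.824 201.176]
top orange [0.46  0.053 0.15 ] [245.158 203.158]
top orange [ 0.39  -0.027  0.148] [270.917 224.667]
top orange [0.384 0.048 0.15 ] [247.308 227.   ]
top black 25
[... 893 characters left out ...]
.052 0.147] [261.257 157.571]
scene orange [ 0.39  -0.026  0.145] [238.821 159.571]
scene orange [0.469 0.054 0.149] [262.  176.6]
scene black 206 [0.689 0.144 0.103] ((0.6875216364860535, 0.14334270358085632), (0.10675087571144104, 0.01483787689357996), 74.84873962402344)
scene green 123 [0.609 0.164 0.04 ] ((0.6215810179710388, 0.15993966162204742), (0.10620000213384628, 0.04685286059975624), 76.40557861328125)
scene green 52 [0.702 0.086 0.043] ((0.7064286470413208, 0.0838092640042305), (0.006658533122390509, 0.10542821884155273), 75.77631378173828)
scene green 53 [0.734 0.185 0.043] ((0.7350704669952393, 0.1863505095243454), (0.009842746891081333, 0.10060127079486847), 75.37200164794922)
```

The top picture shows five bowls: white at (285,142) and (322,182), blue at (325,142), (363,168) and (375,206). The caddy is at (221,143), the hopper at (163,211) and the dispenser at (259,215). The mug is at (166,160), right behind the hopper's tall wall. The scene picture agrees, with the caddy's closed end toward the robot. I'm moving over the caddy first.

Request:
{"api": "play_rows", "payload": {
  "rows": [0.029,-0.0235,0,0,-1,0.029,-0.0235,0,0,-1,0.029,-0.0235,0,0,-1,0.029,-0.0235,0,0,-1,0.029,-0.0235,0,0,-1,0.029,-0.0235,0,0,-1,0.029,-0.0235,0,0,-1,0.029,-0.0235,0,0,-1,0.029,-0.0235,0,0,-1,0.029,-0.0235,0,0,-1,0.029,-0.0235,0,0,-1,0.029,-0.0235,0,0,-1]
}}

```text
t: 1.2
eef_pos: [0.4286, -0.2341, 0.2478]
orientation: [[0.963, 0.271, 0.0], [0.271, -0.963, -0.0], [0.0, 0.0, -1.0]]
wrist_force: [1.0, -0.5, -0.4]
finger_gap: 0.0876
```

Request:
{"api": "play_rows", "payload": {
  "rows": [0.029,-0.0235,0,0,-1,0.029,-0.0235,0,0,-1,0.029,-0.0235,0,0,-1,0.029,-0.0235,0,0,-1,0.029,-0.0235,0,0,-1,0.029,-0.0235,0,0,-1,0.029,-0.0235,0,0,-1,0.029,-0.0235,0,0,-1,0.029,-0.0235,0,0,-1,0,0,0,0,-1]
}}

```text
t: 2.03
eef_pos: [0.6239, 0.047, 0.2471]
orientation: [[0.96, 0.279, 0.001], [0.279, -0.96, 0.005], [0.002, -0.005, -1.0]]
wrist_force: [-1.1, 0.6, -0.4]
finger_gap: 0.088
```

```bash
cat >> h.py <<'E'
def go(target,yaw=None):
    "shift in present tool axes from measured TCP to world target; yaw: wanted world angle of tool y, deg"
    s=bot.get_state(); R=s['orientation']; a=np.degrees(np.arctan2(R[1,1],R[0,1]))
    print('t',round(s['t'],2),'tcp',np.round(s['eef_pos'],4),'tool-y deg',round(a,1),'F',np.round(s['wrist_force'],1),'gap',round(s['finger_gap'],4),'tilt',round(float(R[2,2]),4))
    if target is not None: print('  shift tool xyz',np.round(R.T@(np.array(target)-s['eef_pos']),4))
    if yaw is not None: print('  yaw',np.round(-np.radians((yaw-a+180)%360-180),3))
E
python3 - <<'E'
from h import *
np.set_printoptions(precision=3,suppress=True)
Q=[]
for n in ('top','scene'):
    f=np.load('/tmp/%s0.npz'%n); im,d=f['im'],f['d']; cal=optics.get_calibration(n); P=cloud(cal,d)
    h=cv2.cvtColor(im,cv2.COLOR_RGB2HSV).astype(int); z=P[...,2]
    m=(z>.09)&(z<.125)&(P[...,0]>.63)&(P[...,0]<.76)&(abs(P[...,1]-.14)<.1)
    b=max(blobs(m,10),key=np.sum); q=P[b]; print(n,'handle',len(q),cv2.minAreaRect(q[:,:2].astype(np.float32)),np.percentile(q[:,2],[5,50,95]))
    for nm,x0,x1,y0,y1 in (('boxL',.74,.95,0.,.3),('boxR',.74,.95,-.35,-.02),('mug',.54,.64,.25,.36),('jar',.6,.72,.36,.46)):
        k=(P[...,0]>x0)&(P[...,0]<x1)&(P[...,1]>y0)&(P[...,1]<y1)&(z>.06); q=P[k]
        print('  ',nm,k.sum(),q.min(0) if len(q) else '',q.max(0) if len(q) else '')
    # dispenser base disc (dark steel), ring of radius 94 mm
    k=(z<.03)&(z>.004)&(np.hypot(P[...,0]-.425,P[...,1]-.013)<.13); q=P[k]; 
    print('   base',k.sum(),cv2.minEnclosingCircle(q[:,:2].astype(np.float32)),np.median(q[:,2]))
    k=(z>.1)&(np.hypot(P[...,0]-.425,P[...,1]-.013)<.1); q=P[k]
    print('   catches',cv2.minEnclosingCircle(q[:,:2].astype(np.float32)),q.max(0))
go([0.688,0.142,.25],-15)
E
```

```text
top handle 207 ((0.6845582127571106, 0.14061351120471954), (0.12041006982326508, 0.03309198096394539), 75.75102996826172) [0.094 0.108 0.113]
   boxL 2370 [0.812 0.    0.06 ] [0.95  0.202 0.12 ]
   boxR 3547 [ 0.74  -0.348  0.06 ] [ 0.95  -0.029  0.141]
   mug 166 [0.54  0.253 0.061] [0.64  0.36  0.127]
   jar 459 [0.613 0.36  0.06 ] [0.714 0.437 0.128]
   base 1316 ((0.42504894733428955, 0.012899775989353657), 0.1297399252653122) 0.011402471461505304
   catches ((0.42468497157096863, 0.011827850714325905), 0.08909627795219421) [0.496 0.085 0.163]
scene handle 261 ((0.686728835105896, 0.1426977962255478), (0.11903873831033707, 0.03450750559568405), 75.74053192138672) [0.093 0.106 0.11 ]
   boxL 3411 [0.814 0.    0.061] [0.95  0.203 0.114]
   boxR 4890 [ 0.74  -0.349  0.06 ] [ 0.95  -0.026  0.134]
   mug 403 [0.54 0.25 0.06] [0.64  0.36  0.125]
   jar 583 [0.609 0.36  0.061] [0.72  0.442 0.124]
   base 1019 ((0.4259427487850189, 0.01856185868382454), 0.09828628599643707) 0.011162868423300498
   catches ((0.4258931875228882, 0.01439613662660122), 0.08978129178285599) [0.5   0.088 0.161]
t 2.03 tcp [0.624 0.047 0.247] tool-y deg -73.8 F [-1.1  0.6 -0.4] gap 0.088 tilt -1.0
  shift tool xyz [ 0.088 -0.073 -0.002]
  yaw -1.026
```

Request:
{"api": "play_rows", "payload": {
  "rows": [0.0286,-0.0246,0,0,-1,0.0286,-0.0246,0,0,-1,0.0286,-0.0246,0,0,-1,0,0,0,-0.1155,-1,0,0,0,-0.1155,-1,0,0,0,-0.1155,-1,0,0,0,-0.1155,-1,0,0,0,-0.1155,-1,0,0,0,-0.1155,-1,0,0,0,-0.1155,-1,0,0,0,-0.1155,-1,0,0,0,-0.1155,-1]
}}

```text
t: 3.03
eef_pos: [0.6842, 0.1326, 0.2473]
orientation: [[0.248, 0.969, -0.001], [0.969, -0.248, -0.0], [-0.0, -0.0, -1.0]]
wrist_force: [-0.2, 0.3, -0.5]
finger_gap: 0.0878
```

```bash
python3 - <<'E'
from h import *
go([0.6857,0.1417,.103],-14.25)
cal=optics.get_calibration('wrist'); im,d,cal=snap('wrist'); P=cloud(cal,d); z=P[...,2]
m=(z>.1)&(z<.12); b=max(blobs(m,10),key=np.sum); print(cv2.minAreaRect(P[b][:,:2].astype(np.float32)),np.median(P[b][:,2]))
save('w1.png',im)
E
```

```text
t 3.03 tcp [0.6842 0.1326 0.2473] tool-y deg -14.4 F [-0.2  0.3 -0.5] gap 0.0878 tilt -1.0
  shift tool xyz [ 0.0092 -0.0007  0.1443]
  yaw -0.002
((0.8675229549407959, 0.10593067109584808), (0.1922324001789093, 0.09918439388275146), 86.10491943359375) 0.10865288521830074
```

View pics/w1.png

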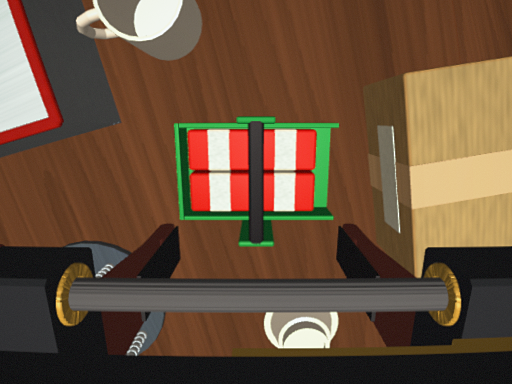

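The wrist view shows the bar at (256,180), centred between the fingers, and four packs in one layer with the open end on the right (at 335). I'll descend, grip and lift.

Request:
{"api": "play_rows", "payload": {
  "rows": [0.0023,0,0.036,0,-1,0.0023,0,0.036,0,-1,0.0023,0,0.036,0,-1,0.0023,0,0.034,0,-1,0,0,0.0022,0,-1,0,0,0,0,1,0,0,0,0,1,0,0,0,0,1,0,0,0,0,1,0,0,0,0,1,0,0,0,0,1,0,0,0,0,1]
}}

```text
t: 4.08
eef_pos: [0.687, 0.1418, 0.1043]
orientation: [[0.254, 0.967, 0.001], [0.967, -0.254, 0.0], [0.0, 0.001, -1.0]]
wrist_force: [0.3, 1.2, -0.0]
finger_gap: 0.0447
```

Request:
{"api": "play_rows", "payload": {
  "rows": [0,0,0,0,1,0,0,-0.01,0,1,0,0,-0.02,0,1,0,0,-0.02,0,1,0,0,-0.03,0,1,0,0,-0.03,0,1,0,0,-0.03,0,1,0,0,-0.02,0,1,0,0,-0.01,0,1,0,0,0,0,1,0,0,0,0,1]
}}

```text
t: 5.0
eef_pos: [0.6865, 0.1418, 0.2731]
orientation: [[0.254, 0.967, -0.0], [0.967, -0.254, -0.0], [-0.0, 0.0, -1.0]]
wrist_force: [0.6, 0.4, -1.4]
finger_gap: 0.0004
```

The fingers need about 12 rows to close, so they shut above the bar. I'll open partway, go down again and wait for the grip.

Request:
{"api": "play_rows", "payload": {
  "rows": [0,0,0,0,0,0,0,0,0,0,0,0,0,0,0,0,0,0,0,0,0,0,0,0,0,0,0,0,0,0,0,0,0,0,0]
}}

```text
t: 5.58
eef_pos: [0.6867, 0.1419, 0.2733]
orientation: [[0.254, 0.967, -0.0], [0.967, -0.254, -0.0], [-0.0, -0.0, -1.0]]
wrist_force: [-0.3, -0.3, 0.6]
finger_gap: 0.0424
```

```bash
python3 - <<'E'
from h import *
go([0.6857,0.1417,.103],-14.25)
im,d,cal=snap('wrist'); P=cloud(cal,d); z=P[...,2]
m=(z>.1)&(z<.12)&(P[...,0]<.78); b=max(blobs(m,10),key=np.sum); print(cv2.minAreaRect(P[b][:,:2].astype(np.float32)),np.median(P[b][:,2]))
E
```

```text
t 5.58 tcp [0.6867 0.1419 0.2733] tool-y deg -14.7 F [-0.3 -0.3  0.6] gap 0.0424 tilt -1.0
  shift tool xyz [-0.0004 -0.0009  0.1703]
  yaw -0.008
((0.6833592653274536, 0.14239659905433655), (0.1196356788277626, 0.03342565894126892), 75.93771362304688) 0.10722254316004248
```

Request:
{"api": "play_rows", "payload": {
  "rows": [0,0,0.04,0,0,0,0,0.04,0,0,0,0,0.04,0,0,0,0,0.035,0,0,0,0,0.015,0,0,0,0,0,0,1,0,0,0,0,1,0,0,0,0,1,0,0,0,0,1,0,0,0,0,1,0,0,0,0,1,0,0,0,0,1]
}}

```text
t: 6.63
eef_pos: [0.6861, 0.1434, 0.1061]
orientation: [[0.253, 0.968, 0.0], [0.968, -0.253, 0.001], [0.001, 0.0, -1.0]]
wrist_force: [-7.4, 0.8, 6.5]
finger_gap: 0.0137
```

Request:
{"api": "play_rows", "payload": {
  "rows": [0,0,0,0,1,0,0,0,0,1,0,0,-0.005,0,1,0,0,-0.015,0,1,0,0,-0.025,0,1,0,0,-0.03,0,1,0,0,-0.03,0,1,0,0,-0.03,0,1,0,0,-0.02,0,1,0,0,-0.01,0,1,0,0,0,0,1]
}}

```text
t: 7.55
eef_pos: [0.6877, 0.1422, 0.2721]
orientation: [[0.254, 0.967, 0.005], [0.967, -0.254, 0.001], [0.002, 0.005, -1.0]]
wrist_force: [-0.1, 0.6, -8.1]
finger_gap: 0.0141
```

Request:
{"api": "play_rows", "payload": {
  "rows": [0.008,-0.015,-0.0035,0,1,0.016,-0.0296,-0.0035,0,1,0.016,-0.0296,-0.0035,0,1,0.016,-0.0296,-0.0035,0,1,0.016,-0.0296,-0.0035,0,1,0.016,-0.0296,-0.0035,0,1,0.016,-0.0296,-0.0035,0,1,0.016,-0.0296,-0.0035,0,1,0.008,-0.015,0,0,1,0,0,0,-0.06,1,0,0,0,-0.1,1,0,0,0,-0.12,1]
}}

```text
t: 8.55
eef_pos: [0.4884, 0.3257, 0.2948]
orientation: [[-0.029, 1.0, -0.002], [1.0, 0.029, -0.002], [-0.002, -0.002, -1.0]]
wrist_force: [-0.6, -0.3, -5.9]
finger_gap: 0.0139
```

Request:
{"api": "play_rows", "payload": {
  "rows": [0,0,0,-0.12,1,0,0,0,-0.12,1,0,0,0,-0.12,1,0,0,0,-0.12,1,0,0,0,-0.12,1,0,0,0,-0.12,1,0,0,0,-0.12,1,0,0,0,-0.12,1,0,0,0,-0.12,1,0,0,0,-0.12,1,0,0,0,-0.12,1,0,0,0,-0.12,1]
}}

```text
t: 9.55
eef_pos: [0.4891, 0.3251, 0.2947]
orientation: [[-0.995, 0.101, -0.002], [0.101, 0.995, -0.002], [0.002, -0.002, -1.0]]
wrist_force: [0.0, -0.1, -6.2]
finger_gap: 0.0138
```

Request:
{"api": "play_rows", "payload": {
  "rows": [0,0,0,-0.12,1,0,0,0,-0.12,1,0,0,0,-0.12,1,0,0,0,-0.12,1,0,0,0,-0.12,1,0,0,0,-0.12,1,0,0,0,-0.12,1,0,0,0,-0.12,1,0,0,0,-0.12,1,0,0,0,-0.12,1,0,0,0,-0.12,1,0,0,0,-0.06,1]
}}

```text
t: 10.55
eef_pos: [0.4893, 0.3251, 0.2945]
orientation: [[-0.287, -0.958, -0.002], [-0.958, 0.287, -0.002], [0.002, 0.002, -1.0]]
wrist_force: [0.6, -0.5, -7.7]
finger_gap: 0.0139
```

```bash
python3 - <<'E'
from h import *
go([0.491,0.3265,.230],180)
im,d,cal=snap('top'); save('t1.png',im)
im,d,cal=snap('scene'); save('s1.png',cv2.resize(im[60:300,200:460],None,fx=2,fy=2))
print(bot.get_state()['joint_positions'])
E
```

```text
t 10.55 tcp [0.4893 0.3251 0.2945] tool-y deg 163.3 F [ 0.6 -0.5 -7.7] gap 0.0139 tilt -1.0
  shift tool xyz [-0.002  -0.0013  0.0645]
  yaw -0.291
[ 0.19098228  0.69913895 -1.3925967   1.57099947  0.68977354  1.45836491
  1.6018191 ]
```

View pics/s1.png

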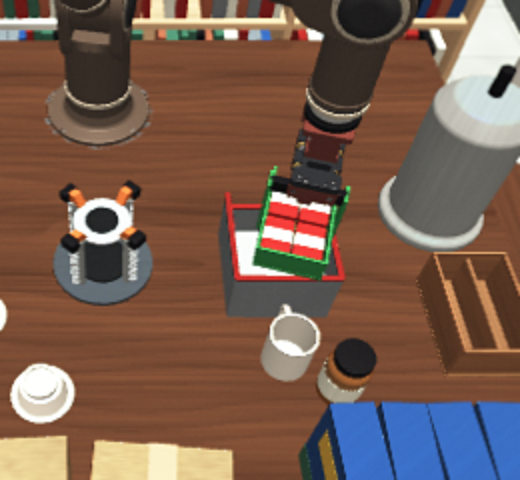

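The caddy is over the hopper with its closed end toward the mug side, and the packs are in place. I'll finish the turn and lower to just above the back rim.

Request:
{"api": "play_rows", "payload": {
  "rows": [0,0,0,-0.1,1,0,0,0,-0.1,1,0,0,0,-0.09,1,0,0,0.02,0,1,0,0,0.02,0,1,0,0,0.015,0,1,0,0,0.007,0,1,0,0,0,0,1]
}}

```text
t: 11.32
eef_pos: [0.4893, 0.3249, 0.2323]
orientation: [[-0.009, -1.0, -0.002], [-1.0, 0.009, -0.002], [0.002, 0.002, -1.0]]
wrist_force: [-0.2, -0.6, -6.8]
finger_gap: 0.0139
```

```bash
python3 - <<'E'
from h import *
go([0.491,0.3265,.230],180)
print(bot.get_state()['joint_positions'])
C=np.array([.536,.121])
for off in (.008,):
  for d in (.045,.035,.025,.015):
    print(d,[(t,np.round([C[0]-d*np.cos(a)-.097*np.sin(a), C[1]-d*np.sin(a)+.097*np.cos(a)+off],3).tolist(),'tip z',round(C[1]-(.088+d)*np.sin(a),3),'floor',round(.015+.263*max(0,C[0]-(.088+d)*np.cos(a)-.352),3)) for t in (0,15,30,40,45,50) for a in [np.radians(t)]])
E
```

```text
t 11.32 tcp [0.4893 0.3249 0.2323] tool-y deg 179.5 F [-0.2 -0.6 -6.8] gap 0.0139 tilt -1.0
  shift tool xyz [-0.0016 -0.0017  0.0023]
  yaw -0.009
[ 0.18197288  0.76687288 -1.36994482  1.65249838  0.76452819  1.37552122
  1.83226708]
0.045 [(0, [0.491, 0.226], 'tip z', np.float64(0.121), 'floor', np.float64(0.028)), (15, [0.467, 0.211], 'tip z', np.float64(0.087), 'floor', np.float64(0.03)), (30, [0.449, 0.191], 'tip z', np.float64(0.055), 'floor', np.float64(0.033)), (40, [0.439, 0.174], 'tip z', np.float64(0.036), 'floor', np.float64(0.037)), (45, [0.436, 0.166], 'tip z', np.float64(0.027), 'floor', np.float64(0.039)), (50, [0.433, 0.157], 'tip z', np.float64(0.019), 'floor', np.float64(0.041))]
0.035 [(0, [0.501, 0.226], 'tip z', np.float64(0.121), 'floor', np.float64(0.031)), (15, [0.477, 0.214], 'tip z', np.float64(0.089), 'floor', np.float64(0.032)), (30, [0.457, 0.196], 'tip z', np.float64(0.06), 'floor', np.float64(0.035)), (40, [0.447, 0.181], 'tip z', np.float64(0.042), 'floor', np.float64(0.039)), (45, [0.443, 0.173], 'tip z', np.float64(0.034), 'floor', np.float64(0.041)
[... 323 characters left out ...]
0, [0.454, 0.187], 'tip z', np.float64(0.048), 'floor', np.float64(0.041)), (45, [0.45, 0.18], 'tip z', np.float64(0.041), 'floor', np.float64(0.042)), (50, [0.446, 0.172], 'tip z', np.float64(0.034), 'floor', np.float64(0.044))]
0.015 [(0, [0.521, 0.226], 'tip z', np.float64(0.121), 'floor', np.float64(0.036)), (15, [0.496, 0.219], 'tip z', np.float64(0.094), 'floor', np.float64(0.037)), (30, [0.475, 0.206], 'tip z', np.float64(0.07), 'floor', np.float64(0.04)), (40, [0.462, 0.194], 'tip z', np.float64(0.055), 'floor', np.float64(0.043)), (45, [0.457, 0.187], 'tip z', np.float64(0.048), 'floor', np.float64(0.044)), (50, [0.452, 0.18], 'tip z', np.float64(0.042), 'floor', np.float64(0.046))]
```

Request:
{"api": "play_rows", "payload": {
  "rows": [-0.002,-0.006,0,0,1,0,-0.006,0.003,0,1,0,0,0.004,0,1,0,0.004,0.002,0,1,0,0.004,0.002,0,1,0,0.004,0.002,0,1,0,0.004,0.002,0,1,0,0.004,0.002,0,1,0,0.004,0.002,0,1,0,0,0,0,1]
}}

```text
t: 12.15
eef_pos: [0.4786, 0.329, 0.2176]
orientation: [[-0.008, -1.0, 0.005], [-1.0, 0.008, 0.002], [-0.002, -0.005, -1.0]]
wrist_force: [2.8, -0.9, 6.5]
finger_gap: 0.0166
```

```bash
python3 - <<'E'
from h import *
go(None)
im,d,cal=snap('scene'); save('s2.png',cv2.resize(im[60:300,200:460],None,fx=2,fy=2))
P=cloud(cal,d); h=cv2.cvtColor(im,cv2.COLOR_RGB2HSV).astype(int)
g=(h[...,0]>50)&(h[...,0]<80)&(h[...,1]>120)&(P[...,0]<.66)&(P[...,2]>.05)
q=P[g]; print(len(q),q.min(0),q.max(0)); 
for x in np.arange(.44,.6,.02):
    k=q[abs(q[:,0]-x)<.01]
    if len(k): print(round(x,2),len(k),np.round([k[:,2].min(),k[:,2].max()],3))
E
```

```text
t 12.15 tcp [0.4786 0.329  0.2176] tool-y deg 179.5 F [ 2.8 -0.9  6.5] gap 0.0166 tilt -1.0
647 [-0.86954213 -1.07633419  0.05036305] [0.58596893 0.88002252 0.22098247]
0.44 13 [0.114 0.149]
0.46 11 [0.109 0.216]
0.48 58 [0.089 0.22 ]
0.5 95 [0.126 0.221]
0.52 34 [0.119 0.164]
0.54 27 [0.135 0.167]
0.56 32 [0.128 0.172]
0.58 351 [0.129 0.174]
```

It's working: the bar turns in the jaws (gap 16.6 mm) and the rear end rises on the rim. I'll go further.

Request:
{"api": "play_rows", "payload": {
  "rows": [0,0.004,0.003,0,1,0,0.004,0.003,0,1,0,0.004,0.003,0,1,0,0.004,0.003,0,1,0,0.003,0.003,0,1,0,0.003,0.003,0,1,0,0,0,0,1]
}}

```text
t: 12.78
eef_pos: [0.4557, 0.3292, 0.1988]
orientation: [[-0.007, -1.0, 0.002], [-1.0, 0.007, 0.002], [-0.002, -0.002, -1.0]]
wrist_force: [2.2, 0.6, 6.0]
finger_gap: 0.0205
```

```bash
cat >> h.py <<'E'
def rear():
    im,d,cal=snap('scene'); P=cloud(cal,d); h=cv2.cvtColor(im,cv2.COLOR_RGB2HSV).astype(int)
    g=(h[...,0]>50)&(h[...,0]<80)&(h[...,1]>120)&(P[...,0]<.66)&(P[...,0]>.4)&(P[...,2]>.05)&(abs(P[...,1]-.326)<.04)
    q=P[g]; q=q[q[:,0]>np.percentile(q[:,0],40)]; n=np.polyfit(q[:,2],q[:,0],1)
    print('back wall pts',len(q),'z',np.round([q[:,2].min(),q[:,2].max()],3),'x',np.round([q[:,0].min(),q[:,0].max()],3),'tilt deg from back wall',round(-np.degrees(np.arctan(n[0])),1)); return im
E
python3 - <<'E'
from h import *
go(None); im=rear(); save('s2.png',cv2.resize(im[60:300,200:460],None,fx=2,fy=2))
E
```

```text
t 12.78 tcp [0.4557 0.3292 0.1988] tool-y deg 179.6 F [2.2 0.6 6. ] gap 0.0205 tilt -1.0
back wall pts 191 z [0.135 0.17 ] x [0.565 0.577] tilt deg from back wall 18.3
```

View pics/s2.png

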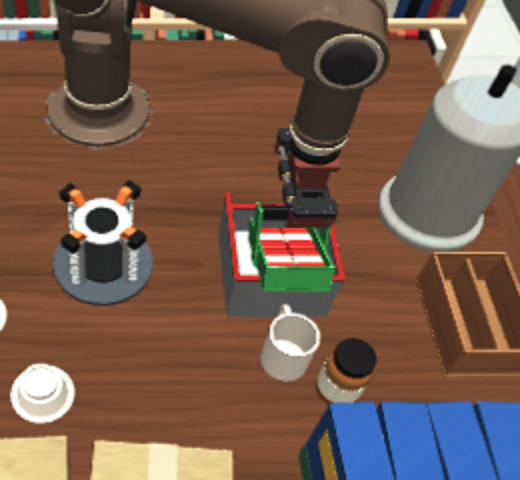

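Request:
{"api": "play_rows", "payload": {
  "rows": [0,0.002,0.003,0,1,0,0.002,0.004,0,1,0,0.002,0.004,0,1,0,0.002,0.004,0,1,0,0.002,0.004,0,1,0,0,0,0,1]
}}

```text
t: 13.33
eef_pos: [0.4433, 0.3294, 0.1793]
orientation: [[-0.005, -1.0, -0.002], [-1.0, 0.005, 0.001], [-0.001, 0.002, -1.0]]
wrist_force: [-5.8, -0.3, 6.6]
finger_gap: 0.0233
```

```bash
python3 - <<'E'
from h import *
go(None); im=rear()
E
```

```text
t 13.33 tcp [0.4433 0.3294 0.1793] tool-y deg 179.7 F [-5.8 -0.3  6.6] gap 0.0233 tilt -1.0
back wall pts 197 z [0.142 0.172] x [0.555 0.572] tilt deg from back wall 29.9
```

Request:
{"api": "play_rows", "payload": {
  "rows": [0,0,-0.01,0,1,0,0,-0.015,0,1,0,0,-0.015,0,1,0,0,0,0,1]
}}

```text
t: 13.72
eef_pos: [0.4457, 0.3295, 0.2225]
orientation: [[-0.008, -1.0, 0.002], [-1.0, 0.008, 0.002], [-0.002, -0.002, -1.0]]
wrist_force: [-10.1, -3.5, 10.2]
finger_gap: 0.0145
```

```bash
python3 - <<'E'
from h import *
go(None); im=rear()
E
```

```text
t 13.72 tcp [0.4457 0.3295 0.2225] tool-y deg 179.5 F [-10.1  -3.5  10.2] gap 0.0145 tilt -1.0
back wall pts 122 z [0.122 0.164] x [0.537 0.542] tilt deg from back wall 0.6
```

The caddy swings back level when lifted, so the tilt only holds while pressed. New plan: press to about 30°, then loosen the jaws so that the caddy lies on the rim and the hopper floor. Pushing the bar back will then steepen it.

Request:
{"api": "play_rows", "payload": {
  "rows": [0,0,-0.02,0,1,-0.002,-0.015,0,0,1,-0.001,-0.02,0,0,1,0,-0.018,0.01,0,1,0,0,0.008,0,1,0,0.003,0.003,0,1,0,0.006,0.003,0,1,0,0.006,0.003,0,1,0,0.006,0.003,0,1,0,0.005,0.003,0,1,0,0,0,0,1]
}}

```text
t: 14.68
eef_pos: [0.4736, 0.3321, 0.2076]
orientation: [[-0.008, -1.0, 0.005], [-1.0, 0.008, 0.002], [-0.002, -0.005, -1.0]]
wrist_force: [2.6, 0.0, 6.9]
finger_gap: 0.0193
```

Request:
{"api": "play_rows", "payload": {
  "rows": [0,0.005,0.004,0,1,0,0.005,0.004,0,1,0,0.004,0.004,0,1,0,0.003,0.004,0,1,0,0.003,0.004,0,1,0,0,0,0,1]
}}

```text
t: 15.18
eef_pos: [0.4529, 0.3323, 0.187]
orientation: [[-0.008, -1.0, 0.003], [-1.0, 0.008, 0.002], [-0.002, -0.003, -1.0]]
wrist_force: [-1.4, 0.1, 6.0]
finger_gap: 0.0222
```

```bash
python3 - <<'E'
from h import *
go(None); im=rear()
E
```

```text
t 15.18 tcp [0.4529 0.3323 0.187 ] tool-y deg 179.6 F [-1.4  0.1  6. ] gap 0.0222 tilt -1.0
back wall pts 197 z [0.143 0.179] x [0.564 0.579] tilt deg from back wall 25.0
```

Request:
{"api": "play_rows", "payload": {
  "rows": [0.001,0.003,0.004,0,1,0.001,0.003,0.004,0,1,0.001,0.002,0.004,0,1,0,0.002,0.004,0,1,0,0.001,0.003,0,1,0,0,0,0,1]
}}

```text
t: 15.73
eef_pos: [0.4417, 0.3303, 0.1694]
orientation: [[-0.007, -1.0, 0.002], [-1.0, 0.007, 0.003], [-0.003, -0.002, -1.0]]
wrist_force: [-3.6, -0.9, 16.3]
finger_gap: 0.024
```

```bash
python3 - <<'E'
from h import *
go(None); im=rear()
E
```

```text
t 15.73 tcp [0.4417 0.3303 0.1694] tool-y deg 179.6 F [-3.6 -0.9 16.3] gap 0.024 tilt -1.0
back wall pts 195 z [0.149 0.176] x [0.554 0.571] tilt deg from back wall 34.0
```

Request:
{"api": "play_rows", "payload": {
  "rows": [0,0,0,0,0.32,0,0,0,0,0.32,0,0,0.003,0,0.32,0,-0.003,0,0,0.32,0,-0.003,0,0,0.32,0,-0.003,0,0,0.32,0,-0.003,0,0,0.32,0,0,0,0,0.32]
}}

```text
t: 16.45
eef_pos: [0.4452, 0.3289, 0.1631]
orientation: [[-0.001, -1.0, -0.013], [-1.0, 0.001, -0.003], [0.003, 0.013, -1.0]]
wrist_force: [-28.0, -3.9, 13.2]
finger_gap: 0.0302
```

```bash
python3 - <<'E'
from h import *
go(None); im=rear(); save('s3.png',cv2.resize(im[60:300,200:460],None,fx=2,fy=2))
E
```

```text
t 16.45 tcp [0.4452 0.3289 0.1631] tool-y deg 179.9 F [-28.   -3.9  13.2] gap 0.0302 tilt -0.9999
back wall pts 209 z [0.148 0.176] x [0.555 0.574] tilt deg from back wall 35.4
```

View pics/s3.png

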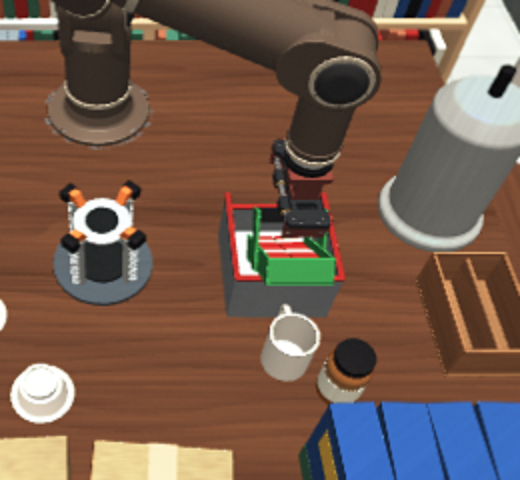

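Request:
{"api": "play_rows", "payload": {
  "rows": [0,0,-0.004,0,0.32,0,0,-0.004,0,0.32,0,-0.001,-0.004,0,0.32,0,-0.003,-0.003,0,0.32,0,-0.003,-0.003,0,0.32,0,0,0,0,0.32]
}}

```text
t: 17.0
eef_pos: [0.4567, 0.3288, 0.182]
orientation: [[-0.005, -1.0, -0.007], [-1.0, 0.005, -0.001], [0.001, 0.007, -1.0]]
wrist_force: [-15.6, -3.7, 9.4]
finger_gap: 0.0297
```

```bash
python3 - <<'E'
from h import *
go(None); im=rear()
E
```

```text
t 17.0 tcp [0.4567 0.3288 0.182 ] tool-y deg 179.7 F [-15.6  -3.7   9.4] gap 0.0297 tilt -1.0
back wall pts 188 z [0.142 0.172] x [0.564 0.578] tilt deg from back wall 24.7
```

Pushing back levels the caddy because the bar is above the rim contact. A better hinge is to let it rest at about 30° in the hopper and regrip a side wall near the rear. With the jaws along y it can pitch freely, so I can lift the rear.

Request:
{"api": "play_rows", "payload": {
  "rows": [0,0.005,0,0,0.3,0,0.005,0.003,0,0.2,0,0.004,0,0,0.1,0,0,0,0,0,0,0,0,0,-0.1,0,0,-0.02,0,-0.1,0,0,-0.04,0,-0.1,0,0,-0.04,0,-0.1,0,0,-0.02,0,-0.1,0,0,0,0,-0.1]
}}

```text
t: 17.88
eef_pos: [0.4479, 0.3301, 0.3034]
orientation: [[-0.009, -1.0, 0.006], [-1.0, 0.009, 0.004], [-0.005, -0.006, -1.0]]
wrist_force: [-0.2, 0.3, -0.9]
finger_gap: 0.0482
```

```bash
python3 - <<'E'
from h import *
go(None); im=rear(); save('s4.png',cv2.resize(im[60:300,200:460],None,fx=2,fy=2))
print(bot.get_state()['joint_positions'])
im,d,cal=snap('top'); np.savez('/tmp/top4.npz',im=im,d=d)
im,d,cal=snap('wrist'); save('w4.png',im)
P=cloud(cal,d); h=cv2.cvtColor(im,cv2.COLOR_RGB2HSV).astype(int)
g=(h[...,0]>50)&(h[...,0]<80)&(h[...,1]>120)&(P[...,2]>.03)
for b in blobs(g,60): print('green',b.sum(),P[b].min(0).round(3),P[b].max(0).round(3))
E
```

```text
t 17.88 tcp [0.4479 0.3301 0.3034] tool-y deg 179.5 F [-0.2  0.3 -0.9] gap 0.0482 tilt -1.0
back wall pts 195 z [0.149 0.175] x [0.554 0.572] tilt deg from back wall 34.6
[ 0.20702326  0.62923502 -1.40758769  1.6431661   0.63137382  1.41315525
  1.8577616 ]
green 11826 [0.409 0.27  0.063] [0.603 0.39  0.359]
green 70 [0.408 0.378 0.06 ] [0.423 0.382 0.084]
green 69 [0.792 0.416 0.035] [0.796 0.452 0.051]
green 68 [0.791 0.529 0.038] [0.798 0.569 0.05 ]
```

View pics/w4.png

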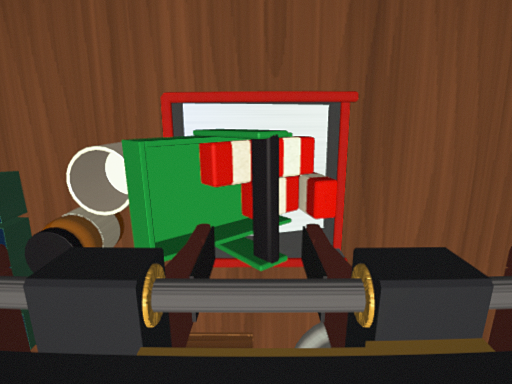

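The wrist view shows the packs have already slid toward the open end: red at (205–310,160) and (250–335,195), with the rear of the caddy floor bare. I'll measure the side walls for the hinge grip.

```bash
python3 - <<'E'
from h import *
np.set_printoptions(precision=3,suppress=True)
for n in ('wrist','top','scene'):
    im,d,cal=snap(n); P=cloud(cal,d); h=cv2.cvtColor(im,cv2.COLOR_RGB2HSV).astype(int)
    g=(h[...,0]>45)&(h[...,0]<85)&(h[...,1]>100)&(P[...,2]>.03)&(P[...,2]<.2)&(P[...,0]>.35)&(P[...,0]<.62)&(abs(P[...,1]-.33)<.08)
    q=P[g]
    print(n,len(q))
    for x in (.48,.50,.52,.535,.55,.565):
        k=q[abs(q[:,0]-x)<.006]
        if len(k)<5: continue
        L=k[k[:,1]<.30]; R=k[k[:,1]>.36]
        f=lambda a:(len(a),np.round(a[a[:,2]>a[:,2].max()-.008][:,1:].mean(0),3).tolist(),np.round(a[:,1].min(),3),np.round(a[:,1].max(),3)) if len(a) else None
        M=k[abs(k[:,1]-.33)<.03]
        print(' ',x,'low-y wall',f(L),'high-y',f(R),'mid z',np.round(np.percentile(M[:,2],[5,95]),3) if len(M) else None)
go([.533,.278,.25],90)
E
```

```text
wrist 11944
  0.48 low-y wall (141, [0.273, 0.15], np.float64(0.27), np.float64(0.281)) high-y (512, [0.386, 0.148], np.float64(0.36), np.float64(0.39)) mid z [0.075 0.084]
  0.5 low-y wall (161, [0.279, 0.151], np.float64(0.271), np.float64(0.282)) high-y (187, [0.38, 0.114], np.float64(0.36), np.float64(0.38)) mid z [0.092 0.101]
  0.52 low-y wall (355, [0.279, 0.167], np.float64(0.276), np.float64(0.3)) high-y (343, [0.381, 0.169], np.float64(0.36), np.float64(0.382)) mid z [0.109 0.119]
  0.535 low-y wall (477, [0.286, 0.181], np.float64(0.276), np.float64(0.3)) high-y (477, [0.365, 0.181], np.float64(0.36), np.float64(0.384)) mid z [0.122 0.183]
  0.55 low-y wall (412, [0.288, 0.178], np.float64(0.277), np.float64(0.3)) high-y (303, [0.365, 0.176], np.float64(0.36), np.float64(0.381)) mid z [0.134 0.179]
  0.565 low-y wall (161, [0.288, 0.159], np.float64(0.277), np.float64(0.3)) high-y (84, [0.368, 0.159], np.float64(0.36), np.float64(0.379)) mid z [0.15  0.163]
top 342
  0.52 low-y wall (15, [0.278, 0.164], np.float64(0.274), np.float64(0.296)) high-y None mid z [0.116 0.116]

[... 763 characters left out ...]
(0.281)) high-y (4, [0.382, 0.165], np.float64(0.38), np.float64(0.384)) mid z None
  0.535 low-y wall (15, [0.28, 0.178], np.float64(0.277), np.float64(0.282)) high-y (8, [0.377, 0.179], np.float64(0.363), np.float64(0.389)) mid z None
  0.55 low-y wall (52, [0.29, 0.182], np.float64(0.277), np.float64(0.3)) high-y (47, [0.373, 0.18], np.float64(0.361), np.float64(0.394)) mid z [0.167 0.183]
  0.565 low-y wall (43, [0.287, 0.163], np.float64(0.277), np.float64(0.299)) high-y (41, [0.368, 0.167], np.float64(0.361), np.float64(0.386)) mid z [0.15  0.166]
t 18.18 tcp [0.447 0.328 0.297] tool-y deg 179.5 F [-0.6 -0.6 -0.2] gap 0.0482 tilt -1.0
  shift tool xyz [ 0.049 -0.087  0.047]
  yaw 1.563
```

Request:
{"api": "play_rows", "payload": {
  "rows": [0.025,-0.0365,0,0,-0.1,0.0245,-0.0365,0,0,-0.1,0,0,0,0.1,-0.1,0,0,0,0.12,-0.1,0,0,0,0.12,-0.1,0,0,0,0.12,-0.1,0,0,0,0.12,-0.1,0,0,0,0.12,-0.1,0,0,0,0.12,-0.1,0,0,0,0.12,-0.1,0,0,0,0.12,-0.1,0,0,0,0.12,-0.1]
}}

```text
t: 19.18
eef_pos: [0.5152, 0.2805, 0.2972]
orientation: [[-0.93, -0.368, -0.002], [-0.368, 0.93, -0.001], [0.002, -0.0, -1.0]]
wrist_force: [0.4, -0.2, -0.4]
finger_gap: 0.0483
```

Request:
{"api": "play_rows", "payload": {
  "rows": [0,0,0,0.12,-0.1,0,0,0,0.12,-0.1,0,0,0,0.12,-0.1,0,0,0,0.023,-0.1,0,0,0,0,-0.1]
}}

```text
t: 19.6
eef_pos: [0.5151, 0.2808, 0.2977]
orientation: [[-1.0, -0.002, -0.001], [-0.002, 1.0, -0.001], [0.001, -0.001, -1.0]]
wrist_force: [-0.3, 0.8, 0.3]
finger_gap: 0.0485
```

```bash
python3 - <<'E'
from h import *
go([.520,.2785,.167],90)
E
```

```text
t 19.6 tcp [0.5151 0.2808 0.2977] tool-y deg 90.1 F [-0.3  0.8  0.3] gap 0.0485 tilt -1.0
  shift tool xyz [-0.005  -0.0022  0.1307]
  yaw 0.002
```

Request:
{"api": "play_rows", "payload": {
  "rows": [-0.002,-0.001,0.04,0,-0.1,-0.002,-0.001,0.04,0,-0.1,-0.001,0,0.03,0,-0.1,0,0,0.015,0,-0.1,0,0,0.0055,0,-0.1,0,0,0,0,1,0,0,0,0,1,0,0,0,0,1,0,0,0,0,1,0,0,0,0,1,0,0,0,0,1,0,0,0,0,1]
}}

```text
t: 20.6
eef_pos: [0.5205, 0.279, 0.1685]
orientation: [[-1.0, 0.0, 0.001], [0.0, 1.0, 0.0], [-0.001, 0.0, -1.0]]
wrist_force: [-0.3, 2.4, -1.0]
finger_gap: 0.0051
```

Request:
{"api": "play_rows", "payload": {
  "rows": [0,0,0,0,1,0,0,0,0,1,0,0,0,0,1,0,0,-0.003,0,1,0,0,-0.006,0,1,0,0,-0.008,0,1,0,0,-0.008,0,1,0,0,0,0,1,0,0,0,0,1]
}}

```text
t: 21.35
eef_pos: [0.5207, 0.2792, 0.1937]
orientation: [[-1.0, 0.0, 0.001], [0.0, 1.0, 0.001], [-0.001, 0.001, -1.0]]
wrist_force: [0.0, 0.5, -3.0]
finger_gap: 0.0049
```

```bash
cat >> h.py <<'E'
def floorfit():
    for n in ('scene','top','wrist'):
        im,d,cal=snap(n); P=cloud(cal,d); h=cv2.cvtColor(im,cv2.COLOR_RGB2HSV).astype(int)
        g=(h[...,0]>45)&(h[...,0]<85)&(h[...,1]>100)&(P[...,2]>.03)&(P[...,2]<.3)&(P[...,0]>.3)&(P[...,0]<.66)&(abs(P[...,1]-.33)<.1)
        r=((h[...,0]<8)|(h[...,0]>172))&(h[...,1]>130)&(P[...,0]>.362)&(P[...,0]<.53)&(abs(P[...,1]-.326)<.078)&(P[...,2]<.25)&(P[...,2]>0)
        q=P[g]; w=P[r]; print(n,'green',len(q),q.min(0).round(3) if len(q) else '',q.max(0).round(3) if len(q) else '','red packs',len(w),w.min(0).round(3) if len(w) else '',w.max(0).round(3) if len(w) else '')
        save('ff_%s.png'%n,im)
E
python3 - <<'E'
from h import *
go(None); floorfit()
a=cv2.imread('pics/ff_scene.png')[80:300,200:420]; b=cv2.imread('pics/ff_wrist.png')
cv2.imwrite('pics/m5.png',np.hstack([cv2.resize(a,(384,384)),cv2.resize(b,(416,384))]))
E
```

```text
t 21.35 tcp [0.5207 0.2792 0.1937] tool-y deg 90.0 F [ 0.   0.5 -3. ] gap 0.0049 tilt -1.0
scene green 669 [0.429 0.252 0.087] [0.573 0.391 0.261] red packs 60 [0.409 0.266 0.082] [0.53  0.374 0.216]
top green 349 [0.411 0.269 0.059] [0.505 0.409 0.215] red packs 506 [0.364 0.278 0.042] [0.472 0.373 0.203]
wrist green 31622 [0.406 0.271 0.068] [0.651 0.428 0.271] red packs 9110 [0.364 0.267 0.041] [0.529 0.373 0.25 ]
```

View pics/m5.png

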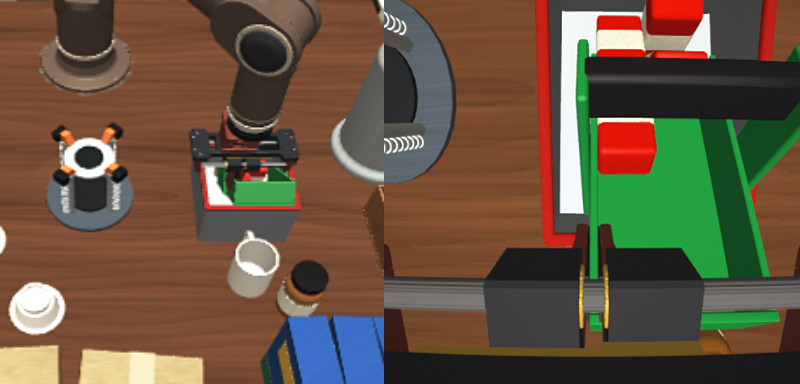

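The left (scene) half shows the caddy steep in the hopper. In the right (wrist) half one pack is still on the caddy floor at (627,145), with three ahead at (620,40), (675,15) and (680,55). I'll lift more and shake.

Request:
{"api": "play_rows", "payload": {
  "rows": [0,0,-0.008,0,1,0,0,-0.01,0,1,0,0,-0.01,0,1,-0.01,0,-0.005,0,1,0.012,0,0,0,1,-0.012,0,0,0,1,0.012,0,0,0,1,-0.012,0,0,0,1,0,0,-0.008,0,1,0,0,-0.01,0,1,0,0,0,0,1,0,0,0,0,1]
}}

```text
t: 22.5
eef_pos: [0.5304, 0.2795, 0.2455]
orientation: [[-1.0, 0.0, 0.002], [0.0, 1.0, 0.001], [-0.002, 0.001, -1.0]]
wrist_force: [0.9, -0.9, -3.9]
finger_gap: 0.0049
```

```bash
python3 - <<'E'
from h import *
go(None); floorfit()
a=cv2.imread('pics/ff_scene.png')[80:300,200:420]; b=cv2.imread('pics/ff_wrist.png')
cv2.imwrite('pics/m6.png',np.hstack([cv2.resize(a,(384,384)),cv2.resize(b,(416,384))]))
E
```

```text
t 22.5 tcp [0.5304 0.2795 0.2455] tool-y deg 90.0 F [ 0.9 -0.9 -3.9] gap 0.0049 tilt -1.0
scene green 761 [0.402 0.267 0.113] [0.583 0.411 0.298] red packs 151 [0.384 0.272 0.041] [0.473 0.375 0.218]
top green 420 [0.421 0.269 0.062] [0.514 0.411 0.265] red packs 431 [0.364 0.279 0.041] [0.445 0.376 0.248]
wrist green 35512 [0.406 0.27  0.046] [0.577 0.41  0.279] red packs 5124 [0.362 0.268 0.066] [0.522 0.374 0.25 ]
```

View pics/m6.png

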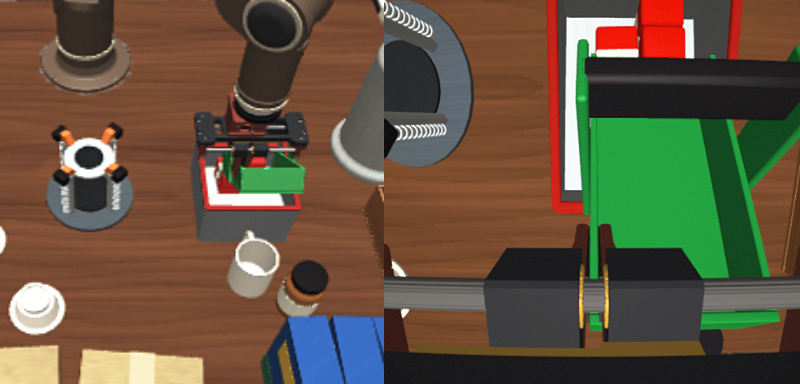

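Request:
{"api": "play_rows", "payload": {
  "rows": [0,0,-0.012,0,1,0,0,-0.015,0,1,0,0,-0.015,0,1,-0.012,0,0,0,1,0.012,0,0,0,1,-0.012,0,0,0,1,0.012,0,0,0,1,0,0,-0.015,0,1,0,0,-0.01,0,1,0,0,0,0,1,0,0,0,0,1,0,0,0,0,1]
}}

```text
t: 23.65
eef_pos: [0.5305, 0.2786, 0.3107]
orientation: [[-1.0, 0.001, 0.0], [0.001, 1.0, -0.0], [-0.0, -0.0, -1.0]]
wrist_force: [-0.1, 0.1, -2.7]
finger_gap: 0.0048
```

```bash
python3 - <<'E'
from h import *
go(None); floorfit()
a=cv2.imread('pics/ff_top.png')[130:260,110:260]; b=cv2.imread('pics/ff_wrist.png')
cv2.imwrite('pics/m7.png',np.hstack([cv2.resize(a,(384,384)),cv2.resize(b,(416,384))]))
E
```

```text
t 23.65 tcp [0.5305 0.2786 0.3107] tool-y deg 90.0 F [-0.1  0.1 -2.7] gap 0.0048 tilt -1.0
scene green 385 [0.421 0.268 0.192] [0.584 0.39  0.3  ] red packs 266 [0.386 0.28  0.036] [0.458 0.376 0.105]
top green 316 [0.42  0.276 0.181] [0.51  0.387 0.3  ] red packs 395 [0.364 0.279 0.045] [0.449 0.373 0.106]
wrist green 29844 [0.418 0.27  0.196] [0.577 0.389 0.3  ] red packs 2079 [0.362 0.282 0.064] [0.42  0.378 0.211]
```

View pics/m7.png

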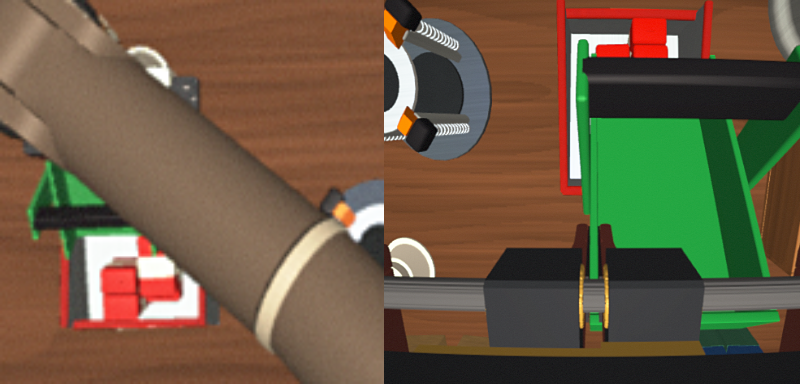

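All four packs appear out: the wrist force fell to the empty caddy's 2.7 N, the packs in the hopper top out at 0.106 m, and the caddy floor is bare. Next I'll carry the caddy back to its free spot and lower it, tip first.

Request:
{"api": "play_rows", "payload": {
  "rows": [-0.012,-0.012,0,0,1,-0.024,-0.0238,0,0,1,-0.024,-0.0238,0,0,1,-0.024,-0.0238,0,0,1,-0.024,-0.0238,0,0,1,-0.024,-0.0238,0,0,1,-0.024,-0.0238,0,0,1,-0.024,-0.0238,0,0,1,-0.012,-0.012,0,0,1,0,0,0.02,0,1,0,0,0.03,0,1,0,0,0.03,0,1]
}}

```text
t: 24.8
eef_pos: [0.7228, 0.088, 0.2299]
orientation: [[-1.0, 0.001, 0.001], [0.001, 1.0, 0.001], [-0.001, 0.001, -1.0]]
wrist_force: [0.6, 1.0, -3.7]
finger_gap: 0.0047
```

Request:
{"api": "play_rows", "payload": {
  "rows": [0,0,0.03,0,1,0,0,0.03,0,1,0,0,0.02,0,1,0,0,0.015,0,1,0,0,0,0,1]
}}

```text
t: 25.22
eef_pos: [0.721, 0.0875, 0.132]
orientation: [[-1.0, 0.0, -0.005], [0.0, 1.0, -0.001], [0.005, -0.001, -1.0]]
wrist_force: [-0.0, 0.2, -2.8]
finger_gap: 0.0047
```

```bash
python3 - <<'E'
from h import *
np.set_printoptions(precision=3,suppress=True)
go([.722,.0885,.047],90)
for n in ('scene','top'):
    im,d,cal=snap(n); P=cloud(cal,d); h=cv2.cvtColor(im,cv2.COLOR_RGB2HSV).astype(int)
    g=(h[...,0]>45)&(h[...,0]<85)&(h[...,1]>100)&(P[...,2]>-.01)&(P[...,2]<.3)&(P[...,0]>.5)&(P[...,0]<.8)&(abs(P[...,1]-.14)<.1)
    q=P[g]; print(n,len(q),q.min(0),q.max(0))
    r=((h[...,0]<8)|(h[...,0]>172))&(h[...,1]>130)&(P[...,0]>.3)&(P[...,0]<.6)&(P[...,1]>.2)&(P[...,1]<.45)
    save('p_%s.png'%n,im)
a=cv2.imread('pics/p_top.png')[150:250,120:220]; b=cv2.imread('pics/p_scene.png')[140:290,240:390]
cv2.imwrite('pics/m8.png',np.hstack([cv2.resize(a,(400,400)),cv2.resize(b,(400,400))]))
E
```

```text
t 25.22 tcp [0.721 0.087 0.132] tool-y deg 90.0 F [-0.   0.2 -2.8] gap 0.0047 tilt -1.0
  shift tool xyz [-0.001  0.001  0.085]
  yaw -0.0
scene 758 [ 0.561  0.084 -0.006] [0.773 0.226 0.224]
top 982 [ 0.611  0.078 -0.002] [0.766 0.222 0.23 ]
```

View pics/m8.png

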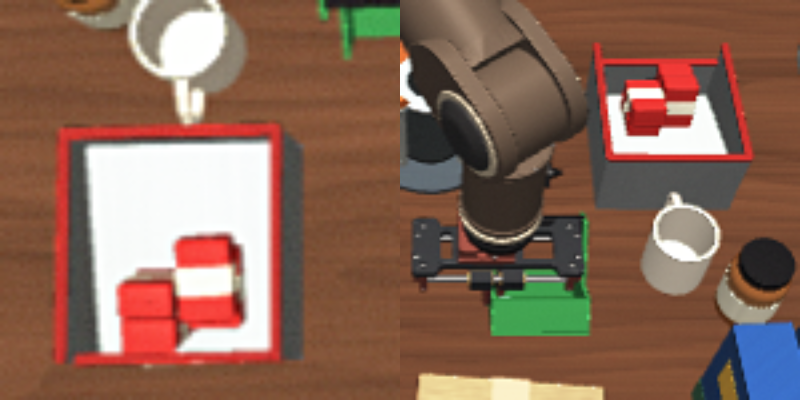

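Left (top view): packs stacked at (150,315) and (208,280) inside the hopper, nothing outside. Right (scene): the caddy hangs just above the table. I'll keep lowering it.

Request:
{"api": "play_rows", "payload": {
  "rows": [0,0,0.01,0,1,0,0,0.01,0,1,0,0,0.01,0,1,0,0,0.01,0,1,0,0,0.01,0,1,0,0,0,0,1]
}}

```text
t: 25.82
eef_pos: [0.7236, 0.0885, 0.0866]
orientation: [[-1.0, 0.001, 0.003], [0.001, 1.0, 0.001], [-0.003, 0.001, -1.0]]
wrist_force: [2.6, -0.0, 2.3]
finger_gap: 0.0046
```

```bash
cat >> h.py <<'E'
def caddy():
    for n in ('scene','top'):
        im,d,cal=snap(n); P=cloud(cal,d); h=cv2.cvtColor(im,cv2.COLOR_RGB2HSV).astype(int)
        g=(h[...,0]>45)&(h[...,0]<85)&(h[...,1]>100)&(P[...,2]>-.01)&(P[...,2]<.15)&(P[...,0]>.5)&(P[...,0]<.8)&(abs(P[...,1]-.14)<.1)
        q=P[g]; print(n,len(q),q.min(0).round(3),q.max(0).round(3))
        for x in np.arange(.58,.78,.03):
            k=q[abs(q[:,0]-x)<.01]
            if len(k): print('   x',round(x,2),len(k),'y',k[:,1].min().round(3),k[:,1].max().round(3),'z',k[:,2].min().round(3),k[:,2].max().round(3))
E
python3 - <<'E'
from h import *
go([.722,.0885,.047],90); caddy()
E
```

```text
t 25.82 tcp [0.7236 0.0885 0.0866] tool-y deg 89.9 F [ 2.6 -0.   2.3] gap 0.0046 tilt -1.0
  shift tool xyz [0.0018 0.     0.0396]
  yaw -0.001
scene 885 [ 0.574  0.087 -0.006] [0.779 0.223 0.149]
   x 0.58 3 y 0.202 0.204 z -0.006 0.003
   x 0.61 3 y 0.192 0.193 z 0.042 0.047
   x 0.64 47 y 0.132 0.2 z 0.007 0.123
   x 0.67 36 y 0.133 0.2 z 0.017 0.132
   x 0.7 96 y 0.108 0.21 z -0.003 0.103
   x 0.73 164 y 0.087 0.194 z 0.034 0.114
   x 0.76 205 y 0.088 0.194 z 0.066 0.149
top 1123 [ 0.599  0.079 -0.008] [0.771 0.201 0.137]
   x 0.61 131 y 0.086 0.201 z -0.008 0.053
   x 0.64 194 y 0.08 0.201 z -0.002 0.129
   x 0.67 223 y 0.079 0.198 z 0.012 0.137
   x 0.7 153 y 0.079 0.193 z 0.025 0.08
   x 0.73 48 y 0.107 0.192 z 0.032 0.09
   x 0.76 46 y 0.136 0.191 z 0.042 0.096
```

Request:
{"api": "play_rows", "payload": {
  "rows": [0,0,0.007,0,1,0,0,0.007,0,1,0,0,0.007,0,1,0,0,0.006,0,1,0,0,0,0,1]
}}

```text
t: 26.33
eef_pos: [0.7211, 0.088, 0.0567]
orientation: [[-1.0, 0.0, -0.003], [0.0, 1.0, -0.001], [0.003, -0.001, -1.0]]
wrist_force: [1.5, 0.1, -0.3]
finger_gap: 0.0047
```

Request:
{"api": "play_rows", "payload": {
  "rows": [0,0,0.004,0,1,0,0,0.003,0,1,0,0,0,0,1]
}}

```text
t: 26.58
eef_pos: [0.722, 0.0881, 0.0512]
orientation: [[-1.0, 0.0, -0.001], [0.0, 1.0, -0.0], [0.001, -0.0, -1.0]]
wrist_force: [1.2, 1.0, 0.9]
finger_gap: 0.0045
```

```bash
python3 - <<'E'
from h import *
go([.722,.0885,.047],90); caddy()
E
```

```text
t 26.58 tcp [0.722  0.0881 0.0512] tool-y deg 90.0 F [1.2 1.  0.9] gap 0.0045 tilt -1.0
  shift tool xyz [0.     0.0004 0.0042]
  yaw -0.0
scene 926 [ 0.59   0.084 -0.006] [0.77  0.22  0.149]
   x 0.58 1 y 0.202 0.202 z -0.0 -0.0
   x 0.61 57 y 0.155 0.219 z -0.003 0.047
   x 0.64 19 y 0.139 0.22 z -0.006 0.045
   x 0.67 35 y 0.128 0.2 z 0.001 0.112
   x 0.7 88 y 0.106 0.2 z 0.0 0.147
   x 0.73 209 y 0.087 0.202 z -0.006 0.149
   x 0.76 269 y 0.084 0.194 z 0.002 0.142
top 1089 [ 0.591  0.078 -0.008] [0.768 0.201 0.15 ]
   x 0.61 173 y 0.086 0.192 z -0.005 0.056
   x 0.64 175 y 0.085 0.191 z -0.003 0.051
   x 0.67 239 y 0.078 0.201 z -0.004 0.112
   x 0.7 43 y 0.081 0.198 z -0.003 0.147
   x 0.73 22 y 0.13 0.2 z -0.004 0.15
   x 0.76 36 y 0.133 0.159 z 0.001 0.045
```

The caddy is level on the table. I'll release it, rise, and turn the tool to tool y = world +x for the bowls.

Request:
{"api": "play_rows", "payload": {
  "rows": [0,0,0.001,0,0.8,0,0,0,0,0.4,0,0,0,0,0.2,0,0,0,0,0.2,0,0,0,0,0.2,0,0,-0.015,0,0.2,0,0,-0.04,0,0.2,0,0,-0.04,0,0,0,0,-0.04,0,-0.5,0,0,-0.04,0,-1,0,0,-0.025,0,-1,0,0,0,0,-1]
}}

```text
t: 27.68
eef_pos: [0.7241, 0.0899, 0.2599]
orientation: [[-1.0, 0.0, 0.01], [0.0, 1.0, 0.003], [-0.01, 0.003, -1.0]]
wrist_force: [0.6, -1.1, 0.7]
finger_gap: 0.0651
```

Request:
{"api": "play_rows", "payload": {
  "rows": [0,-0.04,0,0.12,-1,0,0,0,0.12,-1,0,0,0,0.12,-1,0,0,0,0.12,-1,0,0,0,0.12,-1,0,0,0,0.12,-1,0,0,0,0.12,-1,0,0,0,0.12,-1,0,0,0,0.12,-1,0,0,0,0.12,-1,0,0,0,0.12,-1,0,0,0,0.12,-1]
}}

```text
t: 28.68
eef_pos: [0.722, 0.0486, 0.2516]
orientation: [[-0.125, 0.992, 0.0], [0.992, 0.125, 0.0], [0.0, 0.0, -1.0]]
wrist_force: [0.4, -0.0, -0.1]
finger_gap: 0.088
```

Request:
{"api": "play_rows", "payload": {
  "rows": [0,0,0,0.12,-1,0,0,0,0.01,-1,0,0,0,0,-1]
}}

```text
t: 28.93
eef_pos: [0.7221, 0.0486, 0.2515]
orientation: [[-0.004, 1.0, 0.0], [1.0, 0.004, -0.0], [-0.0, 0.0, -1.0]]
wrist_force: [-0.5, -0.8, -0.1]
finger_gap: 0.088
```

```bash
python3 - <<'E'
from h import *
go([.691,-.087,.25],0); caddy(); print(bot.get_state()['joint_positions'].round(2))
for n,r in bowls(('top','scene','wrist')).items():
    print(n); [print(' ',x) for x in r]
E
```

```text
t 28.93 tcp [0.7221 0.0486 0.2515] tool-y deg 0.2 F [-0.5 -0.8 -0.1] gap 0.088 tilt -1.0
  shift tool xyz [-0.1355 -0.0316  0.0015]
  yaw 0.004
scene 1510 [ 0.592  0.093 -0.005] [0.791 0.234 0.111]
   x 0.61 52 y 0.101 0.215 z -0.001 0.045
   x 0.64 103 y 0.103 0.234 z -0.003 0.047
   x 0.67 103 y 0.107 0.203 z -0.002 0.023
   x 0.7 261 y 0.093 0.216 z -0.003 0.111
   x 0.73 199 y 0.1 0.206 z -0.004 0.047
   x 0.76 203 y 0.1 0.216 z -0.005 0.046
top 1507 [ 0.612  0.091 -0.006] [0.797 0.23  0.115]
   x 0.61 78 y 0.097 0.206 z -0.002 0.047
   x 0.64 177 y 0.097 0.205 z -0.003 0.049
   x 0.67 174 y 0.097 0.205 z -0.003 0.051
   x 0.7 233 y 0.091 0.212 z -0.005 0.115
   x 0.73 35 y 0.108 0.23 z -0.005 0.047
   x 0.76 160 y 0.101 0.204 z -0.003 0.052
[ 0.2   0.65 -0.57  1.28  0.35  1.31 -0.37]
top
  ('blue', array([ 0.686, -0.228,  0.05 ]), 0.032, 211)
  ('blue', array([ 0.59 , -0.361,  0.049]), 0.03, 209)
  ('blue', array([ 0.454, -0.393,  0.05 ]), 0.03, 223)
  ('white', array([ 0.539, -0.214,  0.049]), 0.032, 210)
scene
  ('blue', array([ 0.451, -0.392,  0.047]), 0.029, 144)
  ('blue', array([ 0.589, -0.36 ,  0.047]), 0.03, 160)
  ('blue', array([ 0.686, -0.228,  0.048]), 0.029, 198)
  ('white', array([ 0.541, -0.212,  0.048]), 0.03, 157)
  ('white', array([ 0.691, -0.086,  0.048]), 0.029, 185)
wrist
  ('white', array([0.472, 0.067, 0.06 ]), 0.006, 25)
  ('white', array([0.472, 0.067, 0.052]), 0.006, 28)
  ('white', array([ 0.689, -0.066,  0.052]), 0.021, 199)
  ('white', array([ 0.69 , -0.113,  0.053]), 0.009, 26)
```

Request:
{"api": "play_rows", "payload": {
  "rows": [-0.034,-0.008,0,0,-1,-0.034,-0.008,0,0,-1,-0.034,-0.008,0,0,-1,-0.0335,-0.0075,0,0,-1,0,0,0,0,-1]
}}

```text
t: 29.6
eef_pos: [0.6896, -0.0977, 0.2505]
orientation: [[0.009, 1.0, -0.001], [1.0, -0.009, -0.006], [-0.006, -0.001, -1.0]]
wrist_force: [0.5, -1.2, -0.2]
finger_gap: 0.0879
```

```bash
cat >> h.py <<'E'
def wbowl():
    "bowl under the gripper, wrist camera: foot disc and rim, from depth"
    s=bot.get_state(); im,d,cal=snap('wrist'); P=cloud(cal,d); z=P[...,2]; e=s['eef_pos']
    r=np.hypot(P[...,0]-e[0],P[...,1]-e[1])
    for nm,lo,hi in (('foot',.048,.062),('whole',.006,.062)):
        m=(z>lo)&(z<hi)&(r<.085); q=P[m]
        if len(q)<20: print(nm,'few'); continue
        (cx,cy),R=cv2.minEnclosingCircle(q[:,:2].astype(np.float32)); print(nm,len(q),round(cx,4),round(cy,4),'R',round(R,4),'z med/max',np.round([np.median(q[:,2]),np.percentile(q[:,2],98)],3))
    return im
E
python3 - <<'E'
from h import *
go([.691,-.0867,.0645],0); im=wbowl(); save('w9.png',im)
E
```

```text
t 29.6 tcp [ 0.6896 -0.0977  0.2505] tool-y deg -0.5 F [ 0.5 -1.2 -0.2] gap 0.0879 tilt -1.0
  shift tool xyz [0.0121 0.0015 0.186 ]
  yaw -0.009
foot 769 0.689 -0.0862 R 0.0291 z med/max [0.053 0.054]
whole 3716 0.689 -0.0861 R 0.0425 z med/max [0.045 0.054]
```

Request:
{"api": "play_rows", "payload": {
  "rows": [0.006,0,0.03,0,-1,0.0055,-0.0005,0.04,0,-1,0,0,0.04,0,-1,0,0,0.035,0,-1,0,0,0.025,0,-1,0,0,0,0,-1]
}}

```text
t: 30.15
eef_pos: [0.6868, -0.0745, 0.0747]
orientation: [[-0.003, 1.0, -0.009], [1.0, 0.003, 0.001], [0.001, -0.009, -1.0]]
wrist_force: [-2.5, -0.2, -0.2]
finger_gap: 0.0876
```

```bash
python3 - <<'E'
from h import *
go([.689,-.0862,.0645],0)
E
```

```text
t 30.15 tcp [ 0.6868 -0.0745  0.0747] tool-y deg 0.2 F [-2.5 -0.2 -0.2] gap 0.0876 tilt -1.0
  shift tool xyz [-0.0117  0.0022  0.0102]
  yaw 0.003
```

Request:
{"api": "play_rows", "payload": {
  "rows": [-0.006,0.001,0,0,-1,-0.0057,0.001,0.004,0,-1,0,0,0.006,0,-1,0,0,0,0,0,0,0,0,0,1,0,0,0,0,1,0,0,0,0,1,0,0,0,0,1,0,0,0,0,1,0,0,0,0,1,0,0,0,0,1]
}}

```text
t: 31.07
eef_pos: [0.6923, -0.0873, 0.0715]
orientation: [[-0.001, 1.0, 0.0], [1.0, 0.001, -0.0], [-0.0, 0.0, -1.0]]
wrist_force: [-3.3, 0.5, 6.1]
finger_gap: 0.0568
```

```bash
python3 - <<'E'
from h import *
go([.689,-.0862,.0645],0)
E
```

```text
t 31.07 tcp [ 0.6923 -0.0873  0.0715] tool-y deg 0.0 F [-3.3  0.5  6.1] gap 0.0568 tilt -1.0
  shift tool xyz [ 0.0011 -0.0033  0.007 ]
  yaw 0.001
```

Request:
{"api": "play_rows", "payload": {
  "rows": [0,0,0,0,-0.6,0,0,0,0,-0.6,0,0,0.003,0,-0.6,0.001,-0.001,0.0035,0,-0.6,0,0,0,0,1,0,0,0,0,1,0,0,0,0,1,0,0,0,0,1,0,0,0,0,1]
}}

```text
t: 31.82
eef_pos: [0.6911, -0.0865, 0.0642]
orientation: [[-0.001, 1.0, -0.001], [1.0, 0.001, -0.0], [-0.0, -0.001, -1.0]]
wrist_force: [0.1, -0.3, -1.4]
finger_gap: 0.0572
```

Request:
{"api": "play_rows", "payload": {
  "rows": [0,0,-0.02,0,1,0,0,-0.04,0,1,0,0,-0.04,0,1,0,0,-0.04,0,1,0,0,-0.04,0,1,0,0,-0.02,0,1,0,0,0,0,1,0,0,0,0,1]
}}

```text
t: 32.48
eef_pos: [0.6917, -0.0864, 0.2656]
orientation: [[-0.0, 1.0, 0.002], [1.0, 0.0, -0.001], [-0.001, 0.002, -1.0]]
wrist_force: [-0.4, 0.3, -2.8]
finger_gap: 0.0574
```

```bash
python3 - <<'E'
from h import *
go([.4253,.0131,.26],0)
E
```

```text
t 32.48 tcp [ 0.6917 -0.0864  0.2656] tool-y deg 0.0 F [-0.4  0.3 -2.8] gap 0.0574 tilt -1.0
  shift tool xyz [ 0.0997 -0.2663  0.005 ]
  yaw 0.0
```

Request:
{"api": "play_rows", "payload": {
  "rows": [0.0062,-0.0166,0,0,1,0.0124,-0.0333,0,0,1,0.0124,-0.0333,0,0,1,0.0124,-0.0333,0,0,1,0.0124,-0.0333,0,0,1,0.0124,-0.0333,0,0,1,0.0124,-0.0333,0,0,1,0.0124,-0.0333,0,0,1,0.0062,-0.0166,0,0,1,0,0,0,0,1,0,0,0,0,1,0,0,0,0,1]
}}

```text
t: 33.48
eef_pos: [0.4252, 0.012, 0.2637]
orientation: [[0.0, 1.0, -0.001], [1.0, -0.0, 0.0], [0.0, -0.001, -1.0]]
wrist_force: [0.6, -0.3, -1.8]
finger_gap: 0.0574
```

```bash
python3 - <<'E'
from h import *
go([.4253,.0131,.235],0)
im,d,cal=snap('wrist'); save('w10.png',im)
E
```

```text
t 33.48 tcp [0.4252 0.012  0.2637] tool-y deg -0.0 F [ 0.6 -0.3 -1.8] gap 0.0574 tilt -1.0
  shift tool xyz [0.0011 0.0001 0.0287]
  yaw -0.0
```

View pics/w10.png

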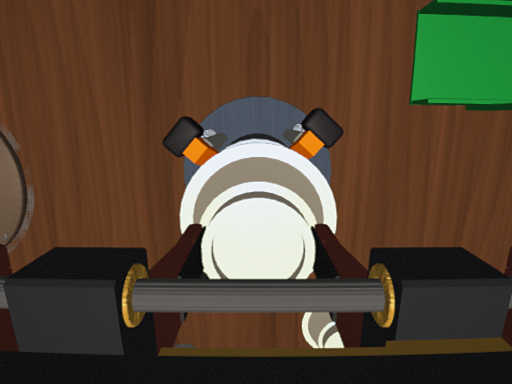

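The bowl is centred on the dispenser: bowl axis at column 257, catches at 200 and 312. I'll press it down.

Request:
{"api": "play_rows", "payload": {
  "rows": [0.001,0,0.016,0,1,0,0,0.016,0,1,0,0,0.006,0,1,0,0,0.006,0,1,0,0,0.006,0,1,0,0,0.006,0,1,0,0,0.006,0,1,0,0,0.006,0,1,0,0,0.005,0,1,0,0,0.004,0,1,0,0,0,0,1]
}}

```text
t: 34.45
eef_pos: [0.4255, 0.0137, 0.1871]
orientation: [[-0.001, 1.0, 0.001], [1.0, 0.001, 0.0], [0.0, 0.001, -1.0]]
wrist_force: [3.1, -0.1, 1.7]
finger_gap: 0.0574
```

```bash
python3 - <<'E'
from h import *
go([.4253,.0131,.185],0)
E
```

```text
t 34.45 tcp [0.4255 0.0137 0.1871] tool-y deg 0.0 F [ 3.1 -0.1  1.7] gap 0.0574 tilt -1.0
  shift tool xyz [-0.0006 -0.0002  0.0021]
  yaw 0.001
```

Request:
{"api": "play_rows", "payload": {
  "rows": [0,0,0,0,-0.6,0,0,0,0,-0.6,0,0,0,0,-0.6,0,0,-0.02,0,-0.7,0,0,-0.035,0,-0.8,-0.014,0.0072,-0.01,0,-0.9,-0.0283,0.0144,0,0,-1,-0.0283,0.0144,0,0,-1,-0.0283,0.0144,0,0,-1,-0.0283,0.0144,0,0,-1,-0.0283,0.0144,0,0,-1,-0.0283,0.0144,0,0,-1]
}}

```text
t: 35.45
eef_pos: [0.5186, -0.1716, 0.2522]
orientation: [[-0.0, 1.0, -0.001], [1.0, 0.0, -0.0], [-0.0, -0.001, -1.0]]
wrist_force: [0.2, -0.8, -0.1]
finger_gap: 0.0881
```

Request:
{"api": "play_rows", "payload": {
  "rows": [-0.0283,0.0144,0,0,-1,-0.014,0.0072,0,0,-1,0,0,0,0,-1,0,0,0,0,-1,0,0,0,0,-1]
}}

```text
t: 35.87
eef_pos: [0.5398, -0.2111, 0.2522]
orientation: [[-0.002, 1.0, -0.001], [1.0, 0.002, 0.001], [0.001, -0.001, -1.0]]
wrist_force: [-0.3, -0.2, -0.4]
finger_gap: 0.0875
```

```bash
cat >> h.py <<'E'
def disp():
    for n in ('top','scene'):
        im,d,cal=snap(n); P=cloud(cal,d); h=cv2.cvtColor(im,cv2.COLOR_RGB2HSV).astype(int)
        m=(np.hypot(P[...,0]-.4253,P[...,1]-.0131)<.045)&(P[...,2]>.12)&(P[...,2]<.3); q=P[m]
        if len(q)<10: print(n,'few',len(q)); continue
        zt=np.percentile(q[:,2],95); f=q[q[:,2]>zt-.006]; print(n,'dispenser top z',zt.round(4),'n',len(f),'foot circle',[np.round(v,4) for v in cv2.minEnclosingCircle(f[:,:2].astype(np.float32))],'med HSV',np.median(h[m],0))
E
python3 - <<'E'
from h import *
im=wbowl(); disp(); go([.541,-.213,.0645],0)
E
```

```text
foot 752 0.5396 -0.2127 R 0.0292 z med/max [0.053 0.054]
whole 3584 0.5398 -0.2123 R 0.0425 z med/max [0.045 0.054]
top dispenser top z 0.1856 n 138 foot circle [array([0.4256, 0.0128]), np.float64(0.029)] med HSV [ 23.   1. 255.]
scene dispenser top z 0.1833 n 108 foot circle [array([0.4245, 0.0139]), np.float64(0.0311)] med HSV [ 19.  24. 233.]
t 36.02 tcp [ 0.5401 -0.2111  0.2527] tool-y deg 0.1 F [-0.3  0.2  0.6] gap 0.088 tilt -1.0
  shift tool xyz [-0.0019  0.0009  0.1882]
  yaw 0.002
```

Bowl 1 is home (foot top 0.1845 m). Next is the second white bowl.

Request:
{"api": "play_rows", "payload": {
  "rows": [-0.0015,0,0.03,0,-1,0,-0.0004,0.04,0,-1,0,0,0.04,0,-1,0,0,0.04,0,-1,0,0,0.028,0,-1,0,0,0.01,0,-1,0,0,0,0,1,0,0,0,0,1,0,0,0,0,1,0,0,0,0,1,0,0,0,0,1,0,0,0,0,1]
}}

```text
t: 37.02
eef_pos: [0.541, -0.2144, 0.0663]
orientation: [[-0.0, 1.0, 0.003], [1.0, 0.0, -0.001], [-0.001, 0.003, -1.0]]
wrist_force: [-1.8, 0.2, 7.6]
finger_gap: 0.0572
```

Request:
{"api": "play_rows", "payload": {
  "rows": [0,0,0,0,1,0,0,0,0,1,0,0,-0.02,0,1,0,0,-0.04,0,1,0,0,-0.04,0,1,0,0,-0.04,0,1,0,0,-0.04,0,1,0.0141,-0.0071,-0.02,0,1,0.0282,-0.0143,0,0,1,0.0282,-0.0143,0,0,1,0.0282,-0.0143,0,0,1,0.0282,-0.0143,0,0,1]
}}

```text
t: 38.02
eef_pos: [0.4745, -0.086, 0.2649]
orientation: [[-0.0, 1.0, 0.001], [1.0, 0.0, -0.001], [-0.001, 0.001, -1.0]]
wrist_force: [0.7, -0.1, -0.8]
finger_gap: 0.0574
```

Request:
{"api": "play_rows", "payload": {
  "rows": [0.0282,-0.0143,0,0,1,0.0282,-0.0143,0,0,1,0.0282,-0.0143,0,0,1,0.0142,-0.0071,0,0,1,0,0,0,0,1,0,0,0,0,1,0,0,0,0,1]
}}

```text
t: 38.6
eef_pos: [0.4258, 0.0109, 0.2648]
orientation: [[0.0, 1.0, 0.001], [1.0, -0.0, -0.001], [-0.001, 0.001, -1.0]]
wrist_force: [0.4, 0.0, -0.7]
finger_gap: 0.0574
```

```bash
python3 - <<'E'
from h import *
go([.4253,.0131,.185],0)
E
```

```text
t 38.6 tcp [0.4258 0.0109 0.2648] tool-y deg -0.0 F [ 0.4  0.  -0.7] gap 0.0574 tilt -1.0
  shift tool xyz [ 0.0023 -0.0006  0.0798]
  yaw -0.0
```

Request:
{"api": "play_rows", "payload": {
  "rows": [0.001,0,0.016,0,1,0.001,0,0.016,0,1,0,0,0.006,0,1,0,0,0.006,0,1,0,0,0.006,0,1,0,0,0.006,0,1,0,0,0.006,0,1,0,0,0.006,0,1,0,0,0.006,0,1,0,0,0.004,0,1,0,0,0.002,0,1,0,0,0,0,1]
}}

```text
t: 39.6
eef_pos: [0.4261, 0.0134, 0.1844]
orientation: [[-0.0, 1.0, 0.001], [1.0, 0.0, -0.0], [-0.0, 0.001, -1.0]]
wrist_force: [1.3, -2.0, 3.4]
finger_gap: 0.0574
```

Request:
{"api": "play_rows", "payload": {
  "rows": [0,0,0,0,-0.6,0,0,0,0,-0.6,0,0,0,0,-0.6,0,0,-0.02,0,-0.7,0,0,-0.035,0,-0.8,-0.017,0.0075,-0.012,0,-0.9,-0.034,0.015,0,0,-1,-0.034,0.015,0,0,-1,-0.034,0.015,0,0,-1,-0.034,0.015,0,0,-1,-0.034,0.015,0,0,-1,-0.034,0.015,0,0,-1]
}}

```text
t: 40.6
eef_pos: [0.5233, -0.2087, 0.2511]
orientation: [[-0.001, 1.0, -0.001], [1.0, 0.001, 0.0], [0.0, -0.001, -1.0]]
wrist_force: [1.4, 1.2, 0.3]
finger_gap: 0.0879
```

Request:
{"api": "play_rows", "payload": {
  "rows": [-0.034,0.015,0,0,-1,-0.034,0.015,0,0,-1,-0.034,0.015,0,0,-1,-0.034,0.015,0,0,-1,-0.017,0.0075,0,0,-1,0,0,0,0,-1,0,0,0,0,-1,0,0,0,0,-1]
}}

```text
t: 41.27
eef_pos: [0.5906, -0.3585, 0.251]
orientation: [[-0.002, 1.0, -0.001], [1.0, 0.002, 0.002], [0.002, -0.001, -1.0]]
wrist_force: [0.1, 0.7, -0.1]
finger_gap: 0.0877
```

```bash
python3 - <<'E'
from h import *
im=wbowl(); disp(); go([.590,-.3605,.0645],0)
E
```

```text
foot 757 0.588 -0.3605 R 0.0293 z med/max [0.053 0.054]
whole 3613 0.5877 -0.36 R 0.0425 z med/max [0.045 0.053]
top dispenser top z 0.1858 n 135 foot circle [array([0.4265, 0.0141]), np.float64(0.029)] med HSV [ 22.   1. 255.]
scene dispenser top z 0.1832 n 111 foot circle [array([0.4257, 0.0166]), np.float64(0.0316)] med HSV [ 19.   15.5 240.5]
t 41.42 tcp [ 0.5908 -0.3586  0.2519] tool-y deg 0.1 F [ 0.9 -0.2  0.3] gap 0.088 tilt -1.0
  shift tool xyz [-0.002  -0.0008  0.1874]
  yaw 0.002
```

Request:
{"api": "play_rows", "payload": {
  "rows": [-0.002,-0.001,0.03,0,-1,0,-0.0018,0.04,0,-1,0,0,0.04,0,-1,0,0,0.04,0,-1,0,0,0.027,0,-1,0,0,0.01,0,-1,0,0,0,0,1,0,0,0,0,1,0,0,0,0,1,0,0,0,0,1,0,0,0,0,1,0,0,0,0,1]
}}

```text
t: 42.42
eef_pos: [0.589, -0.3628, 0.0666]
orientation: [[-0.0, 1.0, 0.003], [1.0, 0.0, -0.002], [-0.002, 0.003, -1.0]]
wrist_force: [-0.6, 0.6, 7.3]
finger_gap: 0.0575
```

Request:
{"api": "play_rows", "payload": {
  "rows": [0,0,0,0,1,0,0,0,0,1,0,0,-0.02,0,1,0,0,-0.04,0,1,0,0,-0.04,0,1,0,0,-0.04,0,1,0,0,-0.04,0,1,0.017,-0.0074,-0.02,0,1,0.034,-0.0148,0,0,1,0.034,-0.0148,0,0,1,0.034,-0.0148,0,0,1,0.034,-0.0148,0,0,1]
}}

```text
t: 43.42
eef_pos: [0.5201, -0.2078, 0.2648]
orientation: [[-0.0, 1.0, 0.0], [1.0, 0.0, -0.001], [-0.001, 0.0, -1.0]]
wrist_force: [-0.2, 0.2, -1.3]
finger_gap: 0.0575
```

Request:
{"api": "play_rows", "payload": {
  "rows": [0.034,-0.0148,0,0,1,0.034,-0.0148,0,0,1,0.034,-0.0148,0,0,1,0.034,-0.0148,0,0,1,0.034,-0.0148,0,0,1,0.034,-0.0148,0,0,1,0.017,-0.0074,0,0,1,0,0,0,0,1,0,0,0,0,1,0,0,0,0,1]
}}

```text
t: 44.25
eef_pos: [0.4252, 0.0109, 0.2647]
orientation: [[0.0, 1.0, 0.001], [1.0, -0.0, -0.001], [-0.001, 0.001, -1.0]]
wrist_force: [0.1, -0.7, -0.8]
finger_gap: 0.0575
```

```bash
python3 - <<'E'
from h import *
go([.4253,.0131,.185],0)
E
```

```text
t 44.25 tcp [0.4252 0.0109 0.2647] tool-y deg -0.0 F [ 0.1 -0.7 -0.8] gap 0.0575 tilt -1.0
  shift tool xyz [0.0023 0.0001 0.0797]
  yaw -0.0
```

Request:
{"api": "play_rows", "payload": {
  "rows": [0,0,0.016,0,1,0,0,0.016,0,1,0,0,0.006,0,1,0,0,0.006,0,1,0,0,0.006,0,1,0,0,0.006,0,1,0,0,0.006,0,1,0,0,0.006,0,1,0,0,0.006,0,1,0,0,0.004,0,1,0,0,0.002,0,1,0,0,0,0,1]
}}

```text
t: 45.25
eef_pos: [0.4257, 0.0115, 0.1845]
orientation: [[-0.0, 1.0, 0.001], [1.0, 0.0, -0.0], [-0.0, 0.001, -1.0]]
wrist_force: [1.1, -3.1, 4.2]
finger_gap: 0.0572
```

Request:
{"api": "play_rows", "payload": {
  "rows": [0,0,0,0,-0.6,0,0,0,0,-0.6,0,0,0,0,-0.6,0,0,-0.02,0,-0.7,0,0,-0.035,0,-0.8,-0.0133,0.0145,-0.012,0,-0.9,-0.0266,0.029,0,0,-1,-0.0266,0.029,0,0,-1,-0.0266,0.029,0,0,-1,-0.0266,0.029,0,0,-1,-0.0266,0.029,0,0,-1,-0.0266,0.029,0,0,-1]
}}

```text
t: 46.25
eef_pos: [0.6142, -0.1623, 0.2507]
orientation: [[-0.001, 1.0, -0.001], [1.0, 0.001, 0.0], [0.0, -0.001, -1.0]]
wrist_force: [0.6, 0.5, 0.2]
finger_gap: 0.0877
```

Request:
{"api": "play_rows", "payload": {
  "rows": [-0.0266,0.029,0,0,-1,-0.0266,0.029,0,0,-1,-0.0133,0.0145,0,0,-1,0,0,0,0,-1,0,0,0,0,-1,0,0,0,0,-1]
}}

```text
t: 46.75
eef_pos: [0.6854, -0.2261, 0.2508]
orientation: [[-0.002, 1.0, -0.001], [1.0, 0.002, 0.001], [0.001, -0.001, -1.0]]
wrist_force: [0.3, 0.7, 0.6]
finger_gap: 0.0878
```

```bash
python3 - <<'E'
from h import *
im=wbowl(); disp(); go([.686,-.228,.0645],0)
E
```

```text
foot 928 0.7007 -0.2514 R 0.0564 z med/max [0.053 0.06 ]
whole 4157 0.6971 -0.2456 R 0.0631 z med/max [0.045 0.055]
top dispenser top z 0.1856 n 134 foot circle [array([0.4264, 0.013 ]), np.float64(0.0292)] med HSV [105. 119. 182.]
scene dispenser top z 0.1838 n 106 foot circle [array([0.4259, 0.0153]), np.float64(0.0312)] med HSV [104.  118.5 126. ]
t 46.9 tcp [ 0.6856 -0.2263  0.2521] tool-y deg 0.1 F [0.7 0.5 0.5] gap 0.0879 tilt -1.0
  shift tool xyz [-0.0017  0.0004  0.1876]
  yaw 0.002
```

```bash
sed -i 's/r<.085/r<.055/' h.py; python3 - <<'E'
from h import *
im=wbowl()
for n,r in bowls(('top',)).items(): print(n); [print(' ',x) for x in r]
E
```

```text
foot 755 0.6844 -0.2293 R 0.0292 z med/max [0.053 0.054]
whole 3590 0.6843 -0.2292 R 0.0423 z med/max [0.045 0.053]
top
  ('blue', array([ 0.684, -0.228,  0.048]), 0.03, 131)
```

Request:
{"api": "play_rows", "payload": {
  "rows": [-0.003,-0.0012,0.03,0,-1,0,0,0.04,0,-1,0,0,0.04,0,-1,0,0,0.04,0,-1,0,0,0.027,0,-1,0,0,0.01,0,-1,0,0,0,0,1,0,0,0,0,1,0,0,0,0,1,0,0,0,0,1,0,0,0,0,1,0,0,0,0,1]
}}

```text
t: 48.0
eef_pos: [0.6859, -0.2308, 0.0667]
orientation: [[-0.0, 1.0, 0.003], [1.0, 0.0, -0.001], [-0.001, 0.003, -1.0]]
wrist_force: [-0.2, 0.2, 7.4]
finger_gap: 0.0573
```

Request:
{"api": "play_rows", "payload": {
  "rows": [0,0,0,0,1,0,0,0,0,1,0,0,-0.02,0,1,0,0,-0.04,0,1,0,0,-0.04,0,1,0,0,-0.04,0,1,0,0,-0.04,0,1,0.0134,-0.0144,-0.02,0,1,0.0269,-0.0288,0,0,1,0.0269,-0.0288,0,0,1,0.0269,-0.0288,0,0,1,0.0269,-0.0288,0,0,1]
}}

```text
t: 49.0
eef_pos: [0.5535, -0.1085, 0.2648]
orientation: [[-0.0, 1.0, 0.001], [1.0, 0.0, -0.001], [-0.001, 0.001, -1.0]]
wrist_force: [1.0, 0.4, -0.3]
finger_gap: 0.0571
```

Request:
{"api": "play_rows", "payload": {
  "rows": [0.0269,-0.0288,0,0,1,0.0269,-0.0288,0,0,1,0.0269,-0.0288,0,0,1,0.0269,-0.0288,0,0,1,0.0134,-0.0144,0,0,1,0,0,0,0,1,0,0,0,0,1,0,0,0,0,1]
}}

```text
t: 49.67
eef_pos: [0.4262, 0.0106, 0.2649]
orientation: [[0.0, 1.0, 0.001], [1.0, -0.0, -0.001], [-0.001, 0.001, -1.0]]
wrist_force: [0.2, -0.2, -1.7]
finger_gap: 0.0573
```

```bash
python3 - <<'E'
from h import *
go([.4253,.0131,.185],0)
E
```

```text
t 49.67 tcp [0.4262 0.0106 0.2649] tool-y deg -0.0 F [ 0.2 -0.2 -1.7] gap 0.0573 tilt -1.0
  shift tool xyz [ 0.0026 -0.001   0.0799]
  yaw -0.0
```

Request:
{"api": "play_rows", "payload": {
  "rows": [0.001,-0.001,0.016,0,1,0,0,0.016,0,1,0,0,0.006,0,1,0,0,0.006,0,1,0,0,0.006,0,1,0,0,0.006,0,1,0,0,0.006,0,1,0,0,0.006,0,1,0,0,0.006,0,1,0,0,0.004,0,1,0,0,0.002,0,1,0,0,0,0,1]
}}

```text
t: 50.67
eef_pos: [0.4252, 0.0121, 0.1845]
orientation: [[-0.0, 1.0, 0.001], [1.0, 0.0, -0.0], [-0.0, 0.001, -1.0]]
wrist_force: [1.6, -2.7, 4.0]
finger_gap: 0.0573
```

Request:
{"api": "play_rows", "payload": {
  "rows": [0,0,0,0,-0.6,0,0,0,0,-0.6,0,0,0,0,-0.6,0,0,-0.02,0,-0.7,0,0,-0.035,0,-0.8,-0.0183,0.0013,-0.012,0,-0.9,-0.0366,0.0025,0,0,-1,-0.0366,0.0025,0,0,-1,-0.0366,0.0025,0,0,-1,-0.0366,0.0025,0,0,-1,-0.0366,0.0025,0,0,-1,-0.0366,0.0025,0,0,-1]
}}

```text
t: 51.67
eef_pos: [0.4403, -0.2271, 0.2512]
orientation: [[-0.001, 1.0, -0.001], [1.0, 0.001, 0.0], [0.0, -0.001, -1.0]]
wrist_force: [0.9, -0.2, 0.1]
finger_gap: 0.0876
```

```bash
python3 - <<'E'
from h import *
disp(); go([.4525,-.3925,.25],0)
for n,r in bowls(('top','scene')).items(): print(n); [print(' ',x) for x in r]
E
```

```text
top dispenser top z 0.1859 n 136 foot circle [array([0.4254, 0.0129]), np.float64(0.029)] med HSV [105. 119. 183.]
scene dispenser top z 0.1834 n 118 foot circle [array([0.4265, 0.0138]), np.float64(0.0311)] med HSV [104. 117. 124.]
t 51.77 tcp [ 0.4397 -0.2314  0.2505] tool-y deg -0.4 F [ 0.1  0.5 -0.3] gap 0.0877 tilt -1.0
  shift tool xyz [-0.161   0.0139  0.0006]
  yaw -0.007
top
scene
  ('blue', array([ 0.454, -0.391,  0.048]), 0.03, 134)
```

Request:
{"api": "play_rows", "payload": {
  "rows": [-0.036,0.0025,0,0,-1,-0.036,0.0025,0,0,-1,-0.036,0.0025,0,0,-1,-0.036,0.0025,0,0,-1,-0.019,0.001,0,0,-1,0,0,0,0,-1,0,0,0,0,-1,0,0,0,0,-1]
}}

```text
t: 52.53
eef_pos: [0.4528, -0.386, 0.2514]
orientation: [[-0.003, 1.0, 0.0], [1.0, 0.003, 0.001], [0.001, 0.0, -1.0]]
wrist_force: [1.1, 1.4, -0.3]
finger_gap: 0.0877
```

```bash
python3 - <<'E'
from h import *
wbowl(); go([.4525,-.3925,.0645],0)
E
```

```text
foot 758 0.4515 -0.392 R 0.0293 z med/max [0.052 0.054]
whole 3588 0.4514 -0.3918 R 0.0425 z med/max [0.045 0.053]
t 52.58 tcp [ 0.4528 -0.386   0.2516] tool-y deg 0.2 F [0.5 0.2 0.1] gap 0.0879 tilt -1.0
  shift tool xyz [-0.0066 -0.0003  0.1871]
  yaw 0.004
```

Request:
{"api": "play_rows", "payload": {
  "rows": [-0.0045,-0.0012,0.03,0,-1,0,0,0.04,0,-1,0,0,0.04,0,-1,0,0,0.04,0,-1,0,0,0.027,0,-1,0,0,0.01,0,-1,0,0,0,0,1,0,0,0,0,1,0,0,0,0,1,0,0,0,0,1,0,0,0,0,1,0,0,0,0,1]
}}

```text
t: 53.58
eef_pos: [0.4518, -0.3938, 0.0664]
orientation: [[-0.0, 1.0, 0.002], [1.0, 0.0, -0.002], [-0.002, 0.002, -1.0]]
wrist_force: [-0.7, 1.1, 7.5]
finger_gap: 0.0573
```

Request:
{"api": "play_rows", "payload": {
  "rows": [0,0,0,0,1,0,0,0,0,1,0,0,-0.02,0,1,0,0,-0.04,0,1,0,0,-0.04,0,1,0,0,-0.04,0,1,0,0,-0.04,0,1,0.0184,-0.0012,-0.02,0,1,0.0368,-0.0024,0,0,1,0.0368,-0.0024,0,0,1,0.0368,-0.0024,0,0,1,0.0368,-0.0024,0,0,1]
}}

```text
t: 54.58
eef_pos: [0.4393, -0.2259, 0.265]
orientation: [[0.0, 1.0, 0.001], [1.0, -0.0, -0.001], [-0.001, 0.001, -1.0]]
wrist_force: [0.6, 0.4, -1.2]
finger_gap: 0.0576
```

Request:
{"api": "play_rows", "payload": {
  "rows": [0.0368,-0.0024,0,0,1,0.0368,-0.0024,0,0,1,0.0368,-0.0024,0,0,1,0.0368,-0.0024,0,0,1,0.0368,-0.0024,0,0,1,0.0368,-0.0024,0,0,1,0.0184,-0.0012,0,0,1,0,0,0,0,1,0,0,0,0,1,0,0,0,0,1]
}}

```text
t: 55.42
eef_pos: [0.4241, 0.0108, 0.2646]
orientation: [[0.0, 1.0, 0.0], [1.0, -0.0, -0.001], [-0.001, 0.0, -1.0]]
wrist_force: [0.6, 0.6, -1.8]
finger_gap: 0.0573
```

```bash
python3 - <<'E'
from h import *
go([.4253,.0131,.185],0)
E
```

```text
t 55.42 tcp [0.4241 0.0108 0.2646] tool-y deg -0.0 F [ 0.6  0.6 -1.8] gap 0.0573 tilt -1.0
  shift tool xyz [0.0024 0.0011 0.0796]
  yaw -0.0
```

Next: the last press, release, and a retreat up and away.

Request:
{"api": "play_rows", "payload": {
  "rows": [0.001,0.001,0.016,0,1,0,0,0.016,0,1,0,0,0.006,0,1,0,0,0.006,0,1,0,0,0.006,0,1,0,0,0.006,0,1,0,0,0.006,0,1,0,0,0.006,0,1,0,0,0.006,0,1,0,0,0.005,0,1,0,0,0.002,0,1,0,0,0,0,1]
}}

```text
t: 56.42
eef_pos: [0.4257, 0.0123, 0.1834]
orientation: [[-0.0, 1.0, 0.001], [1.0, 0.0, -0.0], [-0.0, 0.001, -1.0]]
wrist_force: [0.0, -2.2, 4.6]
finger_gap: 0.0568
```

Request:
{"api": "play_rows", "payload": {
  "rows": [0,0,0,0,-0.6,0,0,0,0,-0.6,0,0,0,0,-0.6,0,0,-0.02,0,-0.7,0,0,-0.035,0,-0.8,-0.018,0,-0.012,0,-0.9,-0.036,0,0,0,-1,-0.036,0,0,0,-1,-0.036,0,0,0,-1,-0.036,0,0,0,-1,-0.036,0,0,0,-1,-0.036,0,0,0,-1]
}}

```text
t: 57.42
eef_pos: [0.4247, -0.2226, 0.2503]
orientation: [[-0.001, 1.0, -0.0], [1.0, 0.001, 0.0], [0.0, -0.0, -1.0]]
wrist_force: [0.6, 0.0, -0.0]
finger_gap: 0.0882
```

Request:
{"api": "play_rows", "payload": {
  "rows": [-0.036,0,0,0,-1,-0.036,0,0,0,-1,-0.018,0,0,0,-1,0,0,0,0,-1,0,0,0,0,-1,0,0,0,0,-1]
}}

```text
t: 57.92
eef_pos: [0.4255, -0.3098, 0.2501]
orientation: [[-0.002, 1.0, -0.0], [1.0, 0.002, 0.001], [0.001, -0.0, -1.0]]
wrist_force: [0.5, 0.5, -0.4]
finger_gap: 0.088
```

```bash
python3 - <<'E'
from h import *
disp(); caddy(); go(None)
for n,r in bowls().items(): print(n,r)
o=np.load('/tmp/top0.npz'); im,d,cal=snap('top'); save('end_top.png',im); s,ds,c2=snap('scene'); save('end_scene.png',s)
P=cloud(cal,d); h=cv2.cvtColor(im,cv2.COLOR_RGB2HSV).astype(int)
r=((h[...,0]<8)|(h[...,0]>172))&(h[...,1]>130)&(P[...,0]>.361)&(P[...,0]<.533)&(abs(P[...,1]-.326)<.08)
q=P[r]; print('packs',q.min(0).round(3),q.max(0).round(3))
def crop(n,a): return cv2.resize(cv2.imread(n)[a[0]:a[1],a[2]:a[3]],(400,400))
cv2.imwrite('pics/end.png',np.hstack([crop('pics/end_top.png',(100,270,110,280)),crop('pics/end_scene.png',(130,290,230,390))]))
cv2.imwrite('pics/end2.png',np.hstack([cv2.resize(crop('pics/end_top.png',(180,250,130,200)),(400,400))]))
E
```

```text
top dispenser top z 0.1862 n 125 foot circle [array([0.4256, 0.0128]), np.float64(0.029)] med HSV [105. 119. 183.]
scene dispenser top z 0.1833 n 109 foot circle [array([0.4247, 0.0136]), np.float64(0.0309)] med HSV [104. 116. 124.]
scene 1525 [ 0.592  0.093 -0.006] [0.791 0.234 0.111]
   x 0.61 59 y 0.101 0.215 z -0.004 0.045
   x 0.64 107 y 0.1 0.234 z -0.005 0.046
   x 0.67 108 y 0.108 0.205 z -0.002 0.047
   x 0.7 270 y 0.093 0.213 z -0.003 0.111
   x 0.73 191 y 0.1 0.214 z -0.002 0.046
   x 0.76 202 y 0.1 0.216 z -0.006 0.047
top 1534 [ 0.612  0.091 -0.01 ] [0.795 0.23  0.114]
   x 0.61 77 y 0.097 0.205 z -0.004 0.049
   x 0.64 176 y 0.097 0.205 z -0.005 0.048
   x 0.67 171 y 0.097 0.205 z -0.005 0.049
   x 0.7 235 y 0.091 0.212 z -0.004 0.114
   x 0.73 42 y 0.098 0.23 z -0.01 0.05
   x 0.76 167 y 0.098 0.204 z -0.003 0.047
t 58.12 tcp [ 0.4257 -0.31    0.2507] tool-y deg 0.1 F [ 0.6 -0.7 -0.3] gap 0.0875 tilt -1.0
top []
scene [('white', array([0.464, 0.017, 0.053]), 0.034, 53)]
packs [0.361 0.258 0.035] [0.533 0.406 0.127]
```

View pics/end.png

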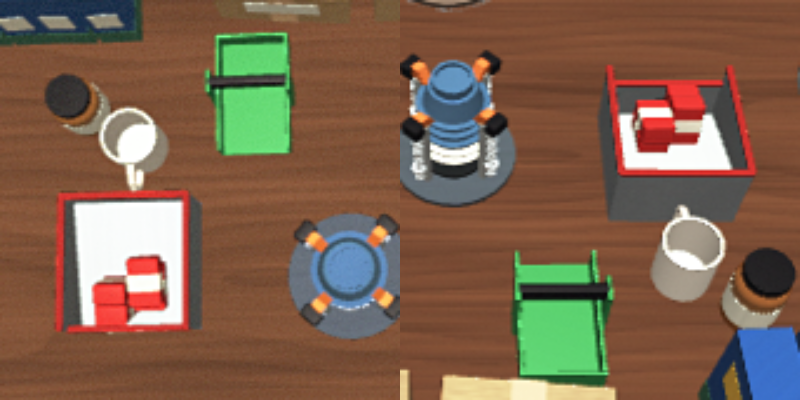

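The end picture shows five nested bowls under the catches (left part at (348,268)), the caddy standing empty at (253,95), and the packs inside the hopper at (110,305) and (145,282). The mug is where it was. I'm handing in.

```bash
python3 -c "
from rig import bot
print(bot.close_job())"
```

```text
the job is handed in; nothing more can be done
None
```

I've handed the job in at about t = 58 s. All five bowls are in the dispenser, the packs are in the hopper, and the empty caddy stands upright near its first place; no verdict was reported.

**Caddy:** the arm can only turn the tool about its own axis. So I pressed the caddy against the hopper's back rim, then regripped a side wall as a hinge and lifted the rear end. It was tipped to about 34–40° with the handle near 0.17 m, by my estimate from the camera views.

**Last checks:**
- **Bowls:** after each press the top bowl's foot read 0.183–0.186 m, against about 0.185 m when home. Its centre was within about 4 mm of the axis in every reading, and no bowls are left on the table.
- **Packs:** the caddy is empty and the wrist force fell to its empty weight (about 2.7 N). The pack tops in the hopper are at about 0.106 m. Only the upper packs can be counted clearly, so the count of four rests on the empty caddy, the force and nothing lying on the table.
- **Caddy:** it stands level, with wall tops at 45–50 mm and the bar top at about 0.111–0.115 m (0.109 expected).
- **Other objects:** the mug and jar look unmoved in the final picture. I did not measure the tin and shaker again, but the arm had no contact near them.

**What went wrong on the way:**
- The first grip closed above the handle.
- The first tilt sprang back level when I lifted it.
- Pushing the handle back reduced the tilt, and at one point that push reached 28 N at the wrist, below the 40 N and 120 N limits.

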